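# Service the drinks dispenser: change the filter, couple the concentrate canisters

## Task

Get the drinks dispenser ready: flick up the hold-down lever, lift the used filter cassette out and lay it flat on the steel tray, seat the fresh cassette fully home in the pocket (notch to the corner post) and push the lever all the way down to lock it. Also couple every canister from the carrier to a free quick coupler: stand its nose in the mouth, draw the sleeve back by its finger tab so that the canister drops fully home, and let the sleeve spring forward to lock it. Leave the mug, the tin and the shaker where they stand.

Things in the scene. Friction and masses are not known exactly. Their poses are not given: they have to be found in the camera images.
- dispenser: Drinks dispenser: low white appliance, 212 mm deep, 298 mm wide, deck 40 mm above the worktop, small steel tap (170 mm tall) on its left wing. Fixed, but stands differently each time. Its x points from its front to its back, y to its left, z up. Filter pocket in the front half, a row of three quick couplers behind it.
- pocket (a point): Centre of the floor of the filter pocket, a rectangular recess in the dispenser's deck: 76 mm (x) by 116 mm (y), 14 mm deep; a post 20 mm square fills its back left corner (+x, +y). Same axes as the dispenser.
- lever (a joint): Hold-down lever at the right end (-y) of the pocket, hinged about a line along the dispenser's x. 0 = fully down over the cassette's right end, holding it in; grows as it is raised, to 1.15 rad at its stop. Stiff hinge (0.05 N m): stays where left. It cannot go fully down on a cassette that is not home.
- lever_grip (a point): Middle of the black round crossbar at the lever's tip (16 mm thick, 30 mm long along the dispenser's x; its ends can be pinched from above). At lever = 0 it is 30 mm above the deck, 42 mm to the right (-y) of the pocket's centre, 46 mm to the left of (+y) and 17 mm above the hinge line.
- lever_hinge (a point): Middle of the lever's hinge line, 88 mm to the right (-y) of the pocket's centre, 13 mm above the deck. Same axes as the dispenser.
- used_cassette_rib (a point): Used filter cassette, in the pocket at the start: grey block 70 (x) by 110 (y) by 22 mm, a 20 mm square notch at its +x +y corner, a black grip rib (16 mm along x, 40 mm along y) standing 26 mm above the middle of its top. This point is inside the rib, 37 mm above the underside, 11 mm below the rib's top. Fully home it has the dispenser's axes. 0.15 to 0.31 kg.
- fresh_cassette_rib (a point): The same point of the fresh cassette, identical to the used one; it lies flat on the open worktop beside the dispenser, rib up. 0.15 to 0.31 kg.
- tray_mid (a point): Middle of the floor of a small steel tray, inside 128 mm (x) by 156 mm (y), floor 3 mm and rim 15 mm above the worktop, on the open worktop beside the dispenser. Fixed. A cassette lying on it has its rib point 37 mm above this one.
- canister_1_cap (a point): Canister 1, nose down in a well of the wooden carrier (72 by 204 by 60 mm, fixed; 3 wells in a row along the carrier's y, 66 mm apart): white body 56 mm across, 18 mm tall; black cap 36 mm across, 26 mm tall, on it; below, a steel nose 30 mm across, 52 mm long. This point is the middle of the cap, on the axis, 31 mm above the body's underside, 13 mm below the top. 0.14 to 0.28 kg.
- canister_2_cap (a point): Canister 2, nose down in a well of the wooden carrier (72 by 204 by 60 mm, fixed; 3 wells in a row along the carrier's y, 66 mm apart): white body 56 mm across, 18 mm tall; black cap 36 mm across, 26 mm tall, on it; below, a steel nose 30 mm across, 52 mm long. This point is the middle of the cap, on the axis, 31 mm above the body's underside, 13 mm below the top. 0.14 to 0.28 kg.
- canister_3_cap (a point): Canister 3, nose down in a well of the wooden carrier (72 by 204 by 60 mm, fixed; 3 wells in a row along the carrier's y, 66 mm apart): white body 56 mm across, 18 mm tall; black cap 36 mm across, 26 mm tall, on it; below, a steel nose 30 mm across, 52 mm long. This point is the middle of the cap, on the axis, 31 mm above the body's underside, 13 mm below the top. 0.14 to 0.28 kg.
- port_1 (a point): Centre of the rim of the left quick coupler: upright socket, bore 32.6 mm, rim 56 mm above the deck, 72 mm from the next. Empty at the start. With the sleeve forward two catches bar the bore: a nose put in stops with its cap point 45 mm above the rim. With the sleeve back it drops home by its weight (cap point 31 mm above the rim); the sleeve springing forward locks it.
- sleeve_1 (a joint): Spring sleeve round the left coupler: 0 = fully forward (up), grows as it is drawn back (down), to 0.014 m at its stop. 3 N at the start, 8 N at the stop; the bore is clear from about 0.012. It springs up by itself when let go, and stays part-way back if the nose is not fully home.
- sleeve_1_pad (a point): Top of the ribbed finger tab of the left coupler's sleeve, a plate 26 mm wide that sticks out to the dispenser's front, to 68 mm from the coupler's axis and 56 mm behind the pocket's centre. This point is 55 mm in front (-x) of the axis and, with the sleeve forward, 2 mm below the rim. It moves with the sleeve.
- port_2 (a point): Centre of the rim of the middle quick coupler: upright socket, bore 32.6 mm, rim 56 mm above the deck, 72 mm from the next. Empty at the start. With the sleeve forward two catches bar the bore: a nose put in stops with its cap point 45 mm above the rim. With the sleeve back it drops home by its weight (cap point 31 mm above the rim); the sleeve springing forward locks it.
- sleeve_2 (a joint): Spring sleeve round the middle coupler: 0 = fully forward (up), grows as it is drawn back (down), to 0.014 m at its stop. 3 N at the start, 8 N at the stop; the bore is clear from about 0.012. It springs up by itself when let go, and stays part-way back if the nose is not fully home.
- sleeve_2_pad (a point): Top of the ribbed finger tab of the middle coupler's sleeve, a plate 26 mm wide that sticks out to the dispenser's front, to 68 mm from the coupler's axis and 56 mm behind the pocket's centre. This point is 55 mm in front (-x) of the axis and, with the sleeve forward, 2 mm below the rim. It moves with the sleeve.
- port_3 (a point): Centre of the rim of the right quick coupler: upright socket, bore 32.6 mm, rim 56 mm above the deck, 72 mm from the next. Empty at the start. With the sleeve forward two catches bar the bore: a nose put in stops with its cap point 45 mm above the rim. With the sleeve back it drops home by its weight (cap point 31 mm above the rim); the sleeve springing forward locks it.
- sleeve_3 (a joint): Spring sleeve round the right coupler: 0 = fully forward (up), grows as it is drawn back (down), to 0.014 m at its stop. 3 N at the start, 8 N at the stop; the bore is clear from about 0.012. It springs up by itself when let go, and stays part-way back if the nose is not fully home.
- sleeve_3_pad (a point): Top of the ribbed finger tab of the right coupler's sleeve, a plate 26 mm wide that sticks out to the dispenser's front, to 68 mm from the coupler's axis and 56 mm behind the pocket's centre. This point is 55 mm in front (-x) of the axis and, with the sleeve forward, 2 mm below the rim. It moves with the sleeve.
- mug: Blue and white mug, 78 mm across, 92 mm tall, a bystander. Origin at the centre of its underside.
- tin: Tin can, 75 mm across, 110 mm tall, a bystander. Origin at the centre of its underside.
- pepper_shaker: Small shaker, 44 mm across, 90 mm tall, a bystander. Origin at the centre of its underside.
Things that resemble listed ones, but are neither listed nor needed, are in the scene too. Leave any green look-alike of the part that bears canister_2_cap alone.

How it is judged:
By the outcome, as a careful person would: the job done as asked, in the order asked, and still so for the second after the job is handed in, with the robot touching nothing.
Of canister_1, canister_2, canister_3 only 2 to 3 are there at a start; the rules pass over those that are not, and their reading is None.
At some moment in a run one of fresh_cassette, used_cassette may be knocked a few centimetres aside while the robot is not near it.
It also fails if it takes over 210 s, if anything falls off the work surface, if the arm or the gripper's body presses on something with over 40 N, if the wrist force passes 120 N, or if a joint passes its speed limit or range.

## Robot

A 6-joint arm with a two-finger parallel gripper is mounted at the origin on a cart in front of the work surface, level with it; the furniture and walls round the work are solid. World frame = base frame: x ahead of the robot, y to its left, z up, the work surface at z = 0. Lengths are in m, angles in rad, forces in N, time in s.
With the tool pointing down it reaches from about 0.425 to 0.95 m from the base axis. Payload 3.5 kg.
Tool frame: the origin (TCP) lies on the centre line of the jaws, within the pads' length; the fingertips stand 19 mm ahead of it and the grasp point (between the pads) is the TCP; z points along the fingers, y is the line along which they close (so a half turn about z gives the same grasp; the last joint's range is limited). The gripper opens to 85 mm and grips with 20 to 120 N. Pads are 22 mm wide; open, the fingers measure 114 mm over their backs; the gripper's body (76 mm by 85 mm) begins 54 mm behind the grasp point. The pads swing forward as they close: fully open they stand 13 mm farther back than shut.
Start: joints at [1.137, 0.286, 1.577, -0, 1.279, -0.15], TCP at [0.189, 0.648, 0.25] pointing down, gripper open.
Joint ranges: [-2.77, 2.77], [-0.9, 2.22], [0.21, 2.48], [-1.53, 4.67], [0.24, 2.81], [-2.84, 2.84]. Speed limits (rad/s): [2.79, 2.79, 3.14, 3.14, 3.14, 3.14].

## Interface

Orientations are given as a unit quaternion [x, y, z, w].
In Python, from plant import status, cams, ctrl gives the robot as it stands.
- The arm moves only by the shell command python3 -m inch 'ROWS' [FORCE]. ROWS is JSON, a list of rows, each a list of 3 entries, a list of its own where there are three numbers: the opening, from -1 (shut) to 1 (fully open), then the shift along the tool's x, y, z in cm, then the turn about the tool's z in rad. In form: [[jaw, [dx, dy, dz], twist], ...]. A call has 1 to 20 rows; each row is the pose to reach, as a shift and turn from the pose commanded when the call began, along the tool's axes at that moment; what a row does not reach only later rows make up. A row lasts 1/10 s, in which the tool goes at most 50 mm and 8.59 degrees, less where a joint would pass 70% of its speed; a pose out of reach is approached as far as the arm can. A call with a gripper value outside its range is refused whole. The fingers move at their own pace and stop on an object; FORCE is the grip in N (left out, the last holds). Time passes only in rows, so rows that repeat a pose let the fingers close. It gives the time, the measured TCP pose, the force and the opening at its end, in the units of the state.
- status.get_state(): the state, without advancing time (a new reading comes with each control period).
- cams.read_camera(name): name is "scene" or "top" or "wrist"; returns the picture (400x640x3 uint8, blue, green, red); there is no depth.
- cams.calibration(name): a dict with "camera_matrix" (3x3 intrinsics, pixels), "cam_to_world" (4x4, takes a point from camera to world coordinates); the wrist camera has in their place "mount" (4x4, takes a point from camera to tool coordinates, whose origin is the TCP and whose axes are the flange's). Camera axes: x right, y down, z forward; pixel columns grow to the right and rows downward; lengths in m; the calibration is good to about 2 mm. A picture is of the moment at which its call begins: read the wrist's pose just before it. calibration takes no time and is no camera call.
- ctrl.sign_off(): hands the job in, once; it reports no verdict.
The state is a dict: "time": time; "qpos": joint angles; "dq": joint speeds; "joint_efforts": joint torques, N m; "eef_pos": TCP position; "tcp_rot": TCP orientation; "contact_force": force on the tool from outside, world axes, zero at the start; "wrist_torque": the same for the moment, N m; "opening": opening from 0.0 (shut) to 1.0 (fully open).
Only numpy, scipy, OpenCV 4.12 (cv2) and the standard library are available. Lean on these libraries where they do the work, as an engineer would, in place of code of your own. Each camera call takes 0.05 s, during which the arm holds its last target. There are 200 camera calls.

## Working session

There is one attempt and no reset: what is moved stays moved. The work goes in short steps, Python scripts to look and compute and a shell command to move; the robot and the scene stay as the last step left them, time stands still between calls to the robot, and variables do not carry over. Pictures are saved under pics/ and viewed, on a budget of 14 in all, crops included, one or two more only if the job needs it, and the job is handed in when it is done.

```bash
ls; mkdir -p pics
cat > h.py <<'E'
import numpy as np, cv2
from scipy.spatial.transform import Rotation as R
from plant import status, cams, ctrl
def grab(n,name=None):
    s=status.get_state(); im=cams.read_camera(n); c=cams.calibration(n)
    if n=="wrist":
        T=np.eye(4);T[:3,:3]=R.from_quat(s["tcp_rot"]).as_matrix();T[:3,3]=s["eef_pos"];T=T@np.array(c["mount"])
    else: T=np.array(c["cam_to_world"])
    if name: cv2.imwrite("pics/"+name+".png",im); np.savez("pics/"+name+".npz",T=T,K=np.array(c["camera_matrix"]))
    return im,np.array(c["camera_matrix"]),T
def load(name):
    d=np.load("pics/"+name+".npz"); return cv2.imread("pics/"+name+".png"),d["K"],d["T"]
def ray(K,T,u,v):
    d=T[:3,:3]@np.linalg.inv(K)@np.array([u,v,1.]); return T[:3,3],d/np.linalg.norm(d)
def plane(K,T,u,v,z):
    o,d=ray(K,T,u,v); return o+d*(z-o[2])/d[2]
def proj(K,T,P):
    q=np.linalg.inv(T)@np.append(P,1); w=K@q[:3]; return w[:2]/w[2]
def tri(a,b):
    (o1,d1),(o2,d2)=a,b; A=np.c_[d1,-d2]; t=np.linalg.lstsq(A,o2-o1,rcond=None)[0]
    p,q=o1+d1*t[0],o2+d2*t[1]; return (p+q)/2,np.linalg.norm(p-q)
E
python3 - <<'E'
from h import *
np.set_printoptions(precision=4,suppress=True)
a=grab("scene","s0");b=grab("top","t0");c=grab("wrist","w0")
for x in(a,b,c):print(x[1].round(1).tolist());print(x[2])
print(status.get_state())
print(c[2]) ; print(np.array(cams.calibration("wrist")["mount"]))
E
```

```text
pics
[[403.1, 0.0, 318.8], [0.0, 403.1, 193.1], [0.0, 0.0, 1.0]]
[[-0.973   0.1581 -0.1679  0.7238]
 [ 0.2297  0.5991 -0.767   1.0215]
 [-0.0207 -0.7849 -0.6193  0.8426]
 [ 0.      0.      0.      1.    ]]
[[443.0, 0.0, 315.8], [0.0, 443.0, 193.0], [0.0, 0.0, 1.0]]
[[-0.2649 -0.8358  0.4809 -0.2797]
 [-0.9642  0.2367 -0.1197  0.2934]
 [-0.0138 -0.4954 -0.8686  1.505 ]
 [ 0.      0.      0.      1.    ]]
[[283.4, 0.0, 319.8], [0.0, 283.4, 200.6], [0.0, 0.0, 1.0]]
[[ 0.2802  0.9098  0.3063  0.1091]
 [ 0.9599 -0.2649 -0.0913  0.6707]
 [-0.0019  0.3196 -0.9475  0.3715]
 [ 0.      0.      0.      1.    ]]
{'time': 0.15, 'qpos': array([ 1.137 ,  0.287 ,  1.5778,  0.    ,  1.2786, -0.15  ]), 'dq': array([ 0.0014, -0.0023, -0.0068, -0.0015, -0.0032,  0.001 ]), 'joint_efforts': array([  0.0005, -40.6602, -29.3141,  -0.0002,   0.004 ,   0.    ]), 'eef_pos': array([0.1888, 0.6476, 0.2492]), 'tcp_rot': array([ 0.1414,  0.99  , -0.0009, -0.0003]), 'contact_force': array([ 1.0129, -0.8748, -0.0889]), 'wrist_torque': array([-0.0111, -0.012 , -0.0081]), 'opening': 1.0007034403084498}
[[ 0.2802  0.9098  0.3063  0.1091]
 [ 0.9599 -0.2649 -0.0913  0.6707]
 [-0.0019  0.3196 -0.9475  0.3715]
 [ 0.      0.      0.      1.    ]]
[[-0.0002 -0.9475 -0.3199  0.083 ]
 [ 1.     -0.0003  0.0001 -0.0002]
 [-0.0002 -0.3199  0.9475 -0.1224]
 [ 0.      0.      0.      1.    ]]
```

View pics/s0.png

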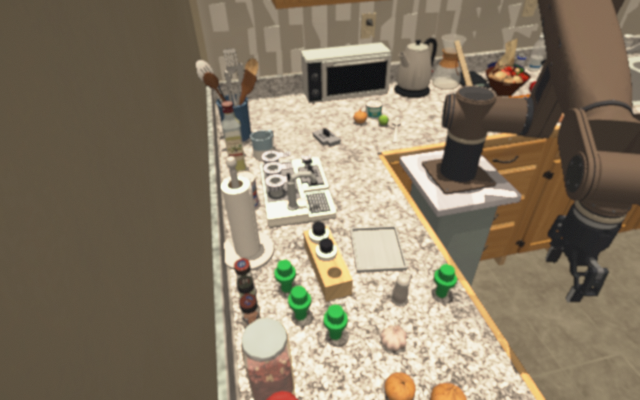

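View pics/t0.png

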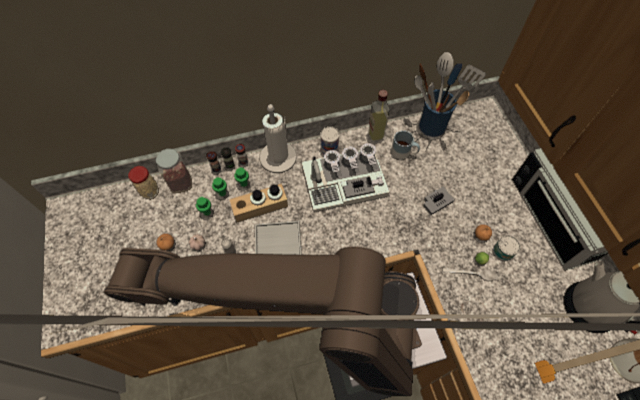

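The scene view shows the dispenser near (297,190), the carrier with two white canisters at (322,235), the tray at (378,249), the fresh cassette at (327,136), and green look-alikes at (285,275), (299,302), (335,320) and (445,278). In the top view the dispenser is at (345,180), the carrier caps at (258,196) and (274,191), the tray at (278,240), and the fresh cassette at (437,201).

Run:
```python
from h import *
np.set_printoptions(precision=3,suppress=True)
_,K,T=load("t0")
for n,u,v,z in [("disp FL",312,208,.04),("FR",387,191,.04),("BR",376,153,.04),("BL",303,168,.04),("capA",257,195,.1),("capB",273,190,.1),("tray",278,240,0),("fresh rib",436,200,.048),("p1",332,158,.096),("p3",368,150,.096),("usedrib",357,184,.06),("mug",402,140,.09),("tin",330,134,.11),("shaker",228,245,.09)]:
    print(n,plane(K,T,u,v,z))
```

```text
disp FL [0.473 0.122 0.04 ]
FR [ 0.466 -0.172  0.04 ]
BR [ 0.643 -0.189  0.04 ]
BL [0.654 0.11  0.04 ]
capA [0.548 0.308 0.1  ]
capB [0.553 0.248 0.1  ]
tray [0.399 0.273 0.   ]
fresh rib [ 0.375 -0.332  0.048]
p1 [ 0.632 -0.001  0.096]
p3 [ 0.63  -0.146  0.096]
usedrib [ 0.515 -0.067  0.06 ]
mug [ 0.643 -0.291  0.09 ]
tin [ 0.734 -0.023  0.11 ]
shaker [0.387 0.445 0.09 ]
```

View pics/w0.png

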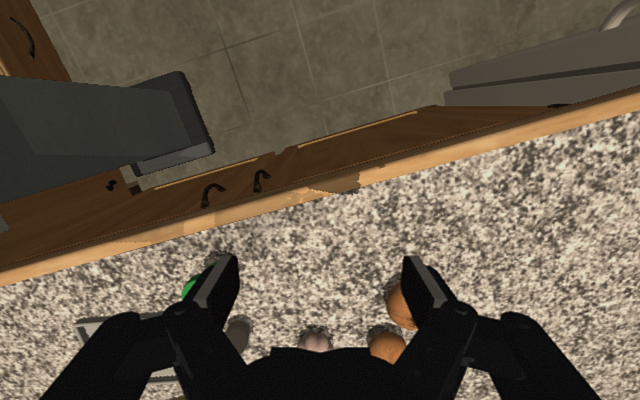

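```bash
cat >> h.py <<'E'
def to(x,y,z,yaw,pose=None):
    "shift (cm) & twist to tool-down pose; yaw = world angle of tool -x"
    s=status.get_state(); p,q=pose if pose else (s["eef_pos"],s["tcp_rot"])
    M=R.from_quat(q).as_matrix(); d=M.T@(np.array([x,y,z])-p)*100
    cur=np.arctan2(-M[1,0],-M[0,0]); tw=-(yaw-cur); tw=(tw+np.pi)%(2*np.pi)-np.pi
    return d.round(2).tolist(),round(float(tw),3)
E
python3 - <<'E'
from h import *
print(to(.42,.27,.33,0)); print(to(.5,-.05,.32,-.04))
E
```

```text
([-32.77, -29.79, -8.03], -0.284)
([-49.41, -58.27, -6.99], -0.244)
```

```bash
python3 -m inch '[[1,[-33,-30,-8],-0.284],[1,[-33,-30,-8],-0.284],[1,[-33,-30,-8],-0.284],[1,[-33,-30,-8],-0.284],[1,[-33,-30,-8],-0.284],[1,[-33,-30,-8],-0.284],[1,[-33,-30,-8],-0.284],[1,[-33,-30,-8],-0.284],[1,[-33,-30,-8],-0.284],[1,[-33,-30,-8],-0.284],[1,[-33,-30,-8],-0.284],[1,[-33,-30,-8],-0.284],[1,[-33,-30,-8],-0.284],[1,[-33,-30,-8],-0.284]]'
python3 - <<'E'
from h import *
grab("wrist","w1"); print(to(.5,-.05,.32,-.04),to(.5,.1,.32,-.04))
E
```

```text
time: 1.55
eef_pos: [0.4209, 0.2687, 0.3298]
tcp_rot: [-0.001, 1.0, -0.0, -0.0]
contact_force: [0.4, 0.6, 0.1]
opening: 0.999
([-7.82, -31.88, 0.99], 0.042) ([-7.86, -16.88, 0.99], 0.042)
```

```bash
python3 -m inch '[[1,[-6,-29,1],0.04],[1,[-6,-29,1],0.04],[1,[-6,-29,1],0.04],[1,[-6,-29,1],0.04],[1,[-6,-29,1],0.04],[1,[-6,-29,1],0.04],[1,[-6,-29,1],0.04],[1,[-6,-29,1],0.04],[1,[-6,-29,1],0.04]]'
python3 -c 'from h import *;grab("wrist","w2")'
python3 -m inch '[[1,[2,-10,1],0],[1,[2,-10,1],0],[1,[2,-10,1],0],[1,[2,-10,1],0],[1,[2,-10,1],0]]'
python3 -c 'from h import *;grab("wrist","w3")
m=[cv2.imread(f"pics/w{i}.png") for i in (1,2,3)]
cv2.imwrite("pics/w12.png",np.vstack([m[0][:300],m[1][:300]]))'
```

```text
time: 2.5
eef_pos: [0.4817, -0.0211, 0.3203]
tcp_rot: [0.019, 1.0, 0.0, -0.0]
contact_force: [-0.4, -0.3, -0.0]
opening: 0.999
time: 3.05
eef_pos: [0.4582, -0.12, 0.3106]
tcp_rot: [0.019, 1.0, 0.0, 0.0]
contact_force: [0.6, 0.9, -0.2]
opening: 1.0
```

View pics/w12.png

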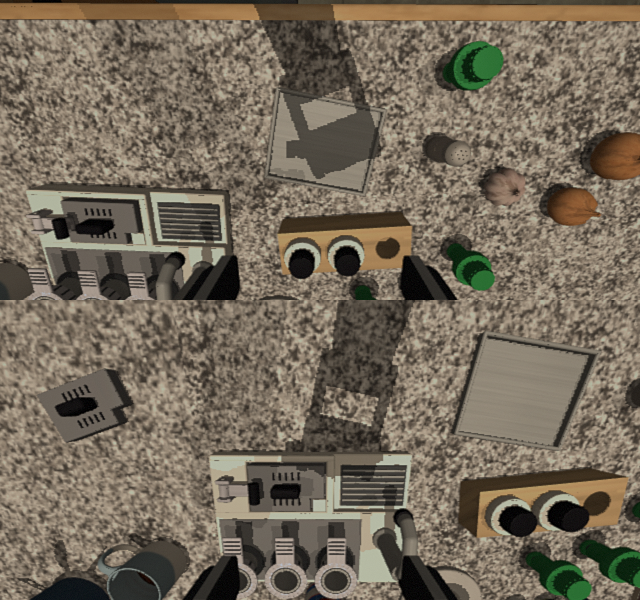

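```bash
python3 -c 'from h import *
m=cv2.imread("pics/w2.png")[145:305,200:425]; cv2.imwrite("pics/c2.png",cv2.resize(m,None,fx=3.5,fy=3.5,interpolation=cv2.INTER_CUBIC))
_,K,T=load("w3")
_,K2,T2=load("w2")
for u,v in((209,156),(411,154),(336,277)):print(proj(K,T,plane(K2,T2,u,v,.04)))'
```

```text
[278.79999112 170.91443101]
[482.39763502 169.01231521]
[396.8979944  290.60290471]
```

View pics/c2.png

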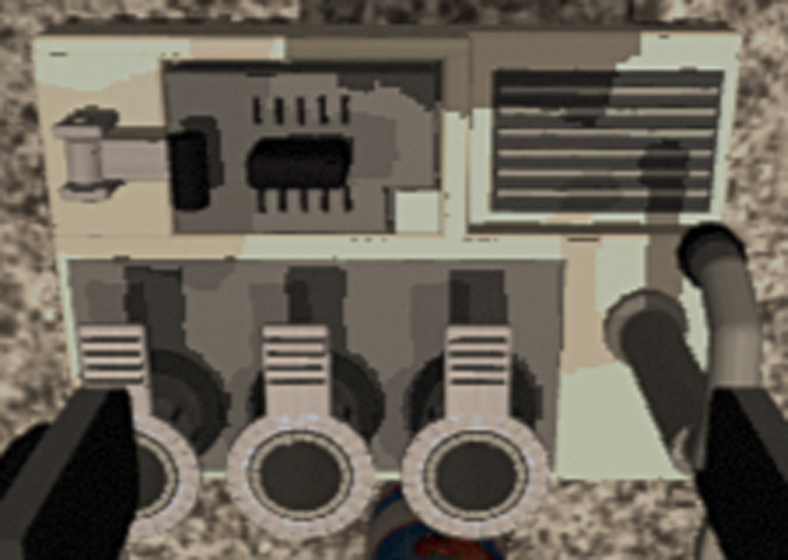

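View pics/w3.png

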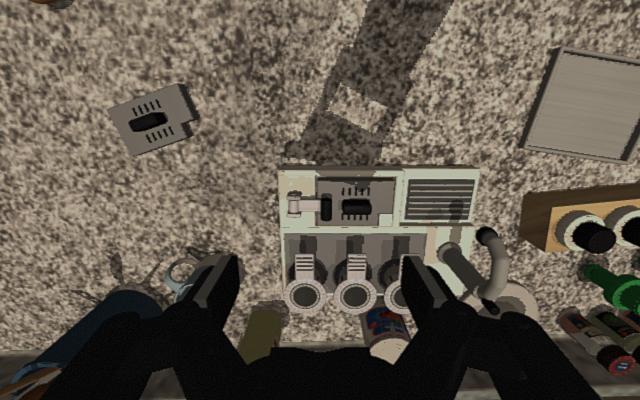

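The crop shows the pocket at crop (165–440, 62–232) with the post at (418,211), rib (300,163) and crossbar (190,170). Bore 2 is at (302,476) and bore 1 at (476,476). In w3 the crossbar is at (326,206), the rib (356,207), bores 2 and 3 at (355,296) and (305,296), and the fresh rib (148,121). Next I triangulate these.

Run:
```python
from h import *
np.set_printoptions(precision=4,suppress=True)
_,K,A=load("w2");_,_,B=load("w3");_,_,C=load("w1")
c=lambda u,v:(200+u/3.5,145+v/3.5)
for n,a,b,z in [("bar top",c(190,170),(326,206),.078),("rib top",c(300,163),(356,207),.074),("port2",c(302,476),(355,296),.096),("deckFR",c(35,37),(279,170),.04),("deckFL",c(740,33),(479,168),.04),("pocketmid",c(302.5,147),(355.5,202),.04)]:
    print(n,*tri(ray(K,A,*a),ray(K,B,*b)),"planes",plane(K,A,*a,z),plane(K,B,*b,z))
print("port1",plane(K,A,*c(476,476),.096),"port3",plane(K,B,305,296,.096))
# white caps & fresh rib: w1 vs w2
for n,a,b in [("fresh",(77,106),(148,121))]: print(n,*tri(ray(K,A,*a),ray(K,B,*b)))
for n,a,b in [("cap1",(346,262),(568,216)),("cap2",(301,263),(518,222)),("tray c",(326,140),(525,90)),("well",(387,248),(599,203))]:
    print(n,*tri(ray(K,C,*a),ray(K,A,*b)),plane(K,C,*a,.104))
print("tray corners",[plane(K,C,*p,.015)[:2] for p in((277,89),(384,109),(365,192),(267,174))])
im=load("w3")[0]
```

```text
bar top [ 0.511  -0.1136  0.0622] 0.004256627692460934 planes [ 0.5084 -0.1103  0.078 ] [ 0.5031 -0.1134  0.078 ]
rib top [ 0.5138 -0.0708  0.0563] 0.00032741425653945645 planes [ 0.5084 -0.0683  0.074 ] [ 0.5075 -0.073   0.074 ]
port2 [ 0.6396 -0.0759  0.0885] 0.0006185076610639489 planes [ 0.6349 -0.0747  0.096 ] [ 0.6335 -0.0767  0.096 ]
deckFR [ 0.4616 -0.1785  0.0347] 0.00042913339044404363 planes [ 0.461  -0.1765  0.04  ] [ 0.4603 -0.1776  0.04  ]
deckFL [0.4742 0.1175 0.0163] 0.0008968873823828362 planes [0.4704 0.1098 0.04  ] [0.4681 0.1042 0.04  ]
pocketmid [ 0.5096 -0.0704  0.0472] 0.0001519876116502887 planes [ 0.5115 -0.0714  0.04  ] [ 0.5122 -0.0696  0.04  ]
port1 [ 0.6377 -0.0038  0.096 ] port3 [ 0.6308 -0.1475  0.096 ]
fresh [ 0.3873 -0.3528  0.03  ] 6.356527154210715e-05
cap1 [0.5518 0.3067 0.0926] 0.001273906579609881 [0.5458 0.3057 0.104 ]
cap2 [0.5566 0.2419 0.0913] 0.002427521564722959 [0.5475 0.2427 0.104 ]
tray c [0.3895 0.2783 0.0051] 0.0005515616532437972 [0.3779 0.2761 0.104 ]
well [0.5453 0.372  0.0638] 0.00021655112631455465 [0.5237 0.3613 0.104 ]
tray corners [array([0.3161, 0.2069]), array([0.3431, 0.3628]), array([0.4704, 0.3417]), array([0.4411, 0.1854])]
```

Run:
```python
from h import *
print(status.get_state()["qpos"].round(2)); y=np.pi/2-.042
print(to(.509,-.1125,.13,y),to(.509,-.1125,.072,y))
```

```text
[-0.47 -0.22  1.98  0.    1.37 -2.  ]
([-5.03, 0.93, 18.07], -1.566) ([-5.03, 0.92, 23.87], -1.566)
```

```bash
python3 -m inch '[[0.1,[-5,0.9,0],1.576],[0.1,[-5,0.9,0],1.576],[0.1,[-5,0.9,3],1.576],[0.1,[-5,0.9,6],1.576],[0.1,[-5,0.9,9],1.576],[0.1,[-5,0.9,12],1.576],[0.1,[-5,0.9,15],1.576],[0.1,[-5,0.9,15],1.576],[0.1,[-5,0.9,15],1.576],[0.1,[-5,0.9,15],1.576],[0.1,[-5,0.9,15],1.576],[0.1,[-5,0.9,15],1.576],[0.1,[-5,0.9,15],1.576]]'
python3 - <<'E'
from h import *
im,K,T=grab("wrist","w4"); y=-np.pi/2-.042
print(to(.509,-.1125,.072,y)); cv2.imwrite("pics/w4c.png",im[100:400,120:520])
E
```

```text
time: 4.4
eef_pos: [0.5085, -0.1134, 0.1605]
tcp_rot: [0.722, 0.692, 0.0, 0.0]
contact_force: [0.4, 0.9, 0.2]
opening: 0.546
([0.12, 0.04, 8.85], 0.0)
```

View pics/w4.png

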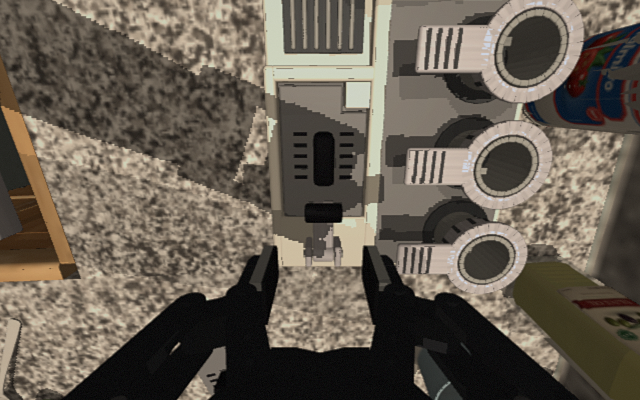

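The close view shows the bar at (323,213), the rib at (324,158), pocket edges at 280–370, and bores at (514,165), (531,48) and (486,258).

Run:
```python
from h import *
np.set_printoptions(precision=4,suppress=True)
_,K,A=load("w4");_,_,B=load("w2");c=lambda u,v:(200+u/3.5,145+v/3.5)
for n,a,b,z in [("bar",(323,213),(190,170),.075),("rib",(324,158),(300,163),.074),("port2",(513,165),(302,476),.096),("port1",(532,46),(476,476),.096)]:
    print(n,*tri(ray(K,A,*a),ray(K,B,*c(*b))),plane(K,A,*a,z))
print("port3",plane(K,A,487,258,.096), "pads",[plane(K,A,*p,.094) for p in((420,166),(430,50),(413,260))])
print("pocket corners",[plane(K,A,*p,.04)[:2] for p in((280,82),(371,80),(278,216))])
```

```text
bar [ 0.5102 -0.1121  0.0726] 0.00095422473511552 [ 0.5104 -0.1116  0.075 ]
rib [ 0.5129 -0.0707  0.0592] 0.0007850156336520302 [ 0.5128 -0.0685  0.074 ]
port2 [ 0.6414 -0.076   0.0892] 0.0030733274203865635 [ 0.6386 -0.0745  0.096 ]
port1 [ 0.6356 -0.0039  0.0988] 0.00024719856280853845 [ 0.6373 -0.0036  0.096 ]
port3 [ 0.6316 -0.1447  0.096 ] pads [array([ 0.5773, -0.0731,  0.094 ]), array([ 0.5782, -0.0029,  0.094 ]), array([ 0.5771, -0.1452,  0.094 ])]
pocket corners [array([ 0.4805, -0.0126]), array([ 0.5526, -0.0142]), array([ 0.4688, -0.1264])]
```

```bash
python3 -m inch '[[0.1,[0.1,0.1,4],0],[0.1,[0.1,0.1,8.7],0],[0.1,[0.1,0.1,8.7],0],[0.1,[0.1,0.1,8.7],0],[-0.6,[0.1,0.1,8.7],0],[-0.6,[0.1,0.1,8.7],0],[-0.6,[0.1,0.1,8.7],0],[-0.6,[0.1,0.1,8.7],0],[-0.6,[0.1,0.1,8.7],0]]' 30
```

```text
time: 5.35
eef_pos: [0.5112, -0.114, 0.0754]
tcp_rot: [0.723, 0.691, 0.001, 0.002]
contact_force: [2.5, 2.7, 6.6]
opening: 0.338
```

```bash
python3 -m inch '[[-0.6,[-0.45,0,-0.9],0],[-0.6,[-1.1,0,-1.8],0],[-0.6,[-1.8,0,-2.3],0],[-0.6,[-2.5,0,-2.75],0],[-0.6,[-3.3,0,-3.05],0],[-0.6,[-4.4,0,-3.2],0],[-0.6,[-4.6,0,-3.2],0],[-0.6,[-4.6,0,-3.2],0],[-0.6,[-4.6,0,-3.2],0]]'
```

```text
time: 6.25
eef_pos: [0.5091, -0.1591, 0.1065]
tcp_rot: [0.724, 0.69, 0.003, 0.001]
contact_force: [6.2, 4.0, 1.8]
opening: 0.339
```

```bash
python3 -m inch '[[0.1,[0,0,0],0],[0.1,[0,0,0],0],[0.1,[0,0,0],0],[0.1,[0,0,-4],0],[0.1,[0,0,-8],0],[0.1,[4,0.3,-8],0],[0.1,[8.9,0.3,-8],0],[0.1,[8.9,0.3,-8],0],[0.1,[8.9,0.3,-8],0]]'
python3 - <<'E'
from h import *
im,K,T=grab("wrist","w5"); y=-np.pi/2-.042
print(to(.512,-.070,.069,y)); cv2.imwrite("pics/w5c.png",cv2.resize(im[80:340,180:500],None,fx=2,fy=2))
E
```

```text
time: 7.15
eef_pos: [0.5136, -0.0699, 0.1849]
tcp_rot: [0.722, 0.692, -0.001, -0.0]
contact_force: [-0.3, -0.9, -0.1]
opening: 0.549
([0.08, -0.17, 11.59], -0.002)
```

View pics/w5c.png

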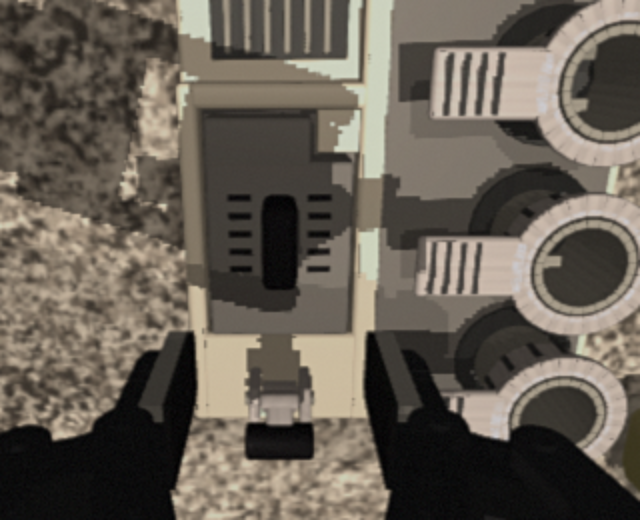

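The lever is up, with the bar now at crop (280,440). The rib is at crop (278,242), i.e. full-frame (319,201).

Run:
```python
from h import *
np.set_printoptions(precision=4,suppress=True)
_,K,A=load("w5");_,_,B=load("w4")
p=lambda u,v:(180+u/2,80+v/2)
print(tri(ray(K,A,*p(279,241)),ray(K,B,324,158)),plane(K,A,*p(279,241),.074))
# rib top ends
print(plane(K,A,*p(279,197),.074),plane(K,A,*p(279,289),.074),plane(K,A,*p(279,241),.063))
print("port2",tri(ray(K,A,*p(584,262)),ray(K,B,513,165)),plane(K,A,*p(584,262),.096),"port1",plane(K,A,*p(624,84),.096),"port3",plane(K,A,*p(560,416),.096))
print("pocket corners",[plane(K,A,*p(*q),.04)[:2] for q in((202,110),(203,333),(352,333))])
print("pads tips",[plane(K,A,*p(*q),.094)[:2] for q in((433,82),(418,266))])
```

```text
(array([ 0.5127, -0.0708,  0.0606]), np.float64(0.0004535052173476096)) [ 0.5127 -0.0663  0.074 ]
[ 0.5136 -0.0467  0.074 ] [ 0.5117 -0.0889  0.074 ] [ 0.5125 -0.07    0.063 ]
port2 (array([ 0.6328, -0.0721,  0.1015]), np.float64(0.003876932478330527)) [ 0.634  -0.0729  0.096 ] port1 [ 0.6396 -0.0047  0.096 ] port3 [ 0.6328 -0.1451  0.096 ]
pocket corners [array([ 0.4794, -0.0125]), array([ 0.47  , -0.1271]), array([ 0.5483, -0.1304])]
pads tips [array([ 0.5714, -0.0012]), array([ 0.5685, -0.0726])]
```

```bash
python3 -m inch '[[0.1,[0.1,-0.1,5],0],[0.1,[0.1,-0.1,9],0],[0.1,[0.1,-0.1,11.5],0],[0.1,[0.1,-0.1,11.5],0],[0.1,[0.1,-0.1,11.5],0],[-1,[0.1,-0.1,11.5],0],[-1,[0.1,-0.1,11.5],0],[-1,[0.1,-0.1,11.5],0],[-1,[0.1,-0.1,11.5],0],[-1,[0.1,-0.1,11.5],0],[-1,[0.1,-0.1,11.5],0]]' 60
```

```text
time: 8.3
eef_pos: [0.5139, -0.0702, 0.0714]
tcp_rot: [0.723, 0.691, 0.0, 0.001]
contact_force: [-0.9, -1.8, 5.6]
opening: 0.17
```

```bash
python3 -m inch '[[-1,[0,0,-1],0],[-1,[0,0,-2.5],0],[-1,[0,0,-5],0],[-1,[0,0,-9],0],[-1,[0,0,-13],0],[-1,[0,0,-17],0],[-1,[0,0,-17],0],[-1,[0,0,-17],0]]'
python3 - <<'E'
from h import *
print(status.get_state()["qpos"].round(2)); print(to(.393,.2742,.24,-np.pi/2-.17),to(.393,.2742,.05,-np.pi/2-.17))
E
```

```text
time: 9.1
eef_pos: [0.5131, -0.0694, 0.2407]
tcp_rot: [0.723, 0.691, 0.0, 0.0]
contact_force: [-0.5, 1.3, -3.8]
opening: 0.174
[-0.33 -0.06  1.97  0.    1.23 -0.29]
([33.79, -13.53, 0.06], 0.125) ([33.78, -13.55, 19.06], 0.125)
```

```bash
python3 -m inch '[[-1,[33.8,-13.5,0],0.125],[-1,[33.8,-13.5,0],0.125],[-1,[33.8,-13.5,0],0.125],[-1,[33.8,-13.5,0],0.125],[-1,[33.8,-13.5,0],0.125],[-1,[33.8,-13.5,0],0.125],[-1,[33.8,-13.5,0],0.125],[-1,[33.8,-13.5,0],0.125],[-1,[33.8,-13.5,5],0.125],[-1,[33.8,-13.5,10],0.125],[-1,[33.8,-13.5,14],0.125],[-1,[33.8,-13.5,14],0.125],[-1,[33.8,-13.5,14],0.125]]'
python3 - <<'E'
from h import *
im,K,T=grab("wrist","w6"); y=-np.pi/2-.17
print(to(.393,.2742,.05,y)); cv2.imwrite("pics/w6c.png",im)
E
```

```text
time: 10.4
eef_pos: [0.3925, 0.2733, 0.099]
tcp_rot: [0.765, 0.644, -0.002, -0.001]
contact_force: [0.6, 0.2, -1.3]
opening: 0.173
([-0.0, -0.13, 5.12], -0.0)
```

View pics/w6c.png

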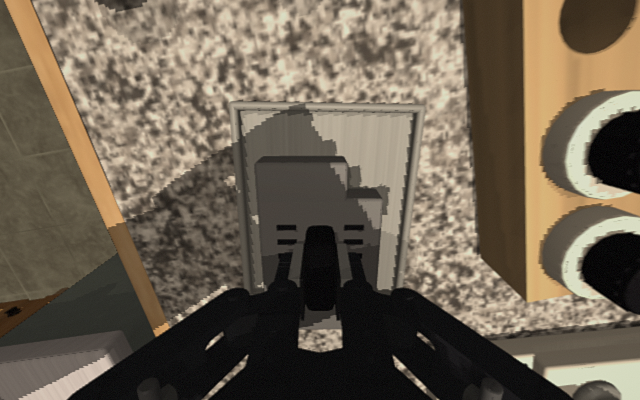

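The cassette hangs squarely over the tray (tray rim at x 235–420, cassette at 256–384), so I lower and release it.

```bash
python3 -m inch '[[-1,[0,0,2],0],[-1,[0,0,4],0],[-1,[0,0,4.7],0],[-1,[0,0,5.1],0],[-1,[0,0,5.1],0],[-1,[0,0,5.1],0],[0.1,[0,0,5.1],0],[0.1,[0,0,5.1],0],[0.1,[0,0,5.1],0],[0.1,[0,0,5.1],0],[0.1,[0,0,1],0],[0.1,[0,0,-5],0],[0.1,[0,0,-10],0],[0.1,[0,0,-15],0],[0.1,[0,0,-17],0]]'
python3 - <<'E'
from h import *
s=status.get_state(); print(s["qpos"].round(2)); print(to(.44,-.0,.28,-.9),to(.39,-.345,.25,-.0),to(.39,-.345,.25,-np.pi/2-.17))
E
```

```text
time: 11.95
eef_pos: [0.3946, 0.2746, 0.2754]
tcp_rot: [0.765, 0.645, 0.003, 0.001]
contact_force: [0.7, -0.7, -0.9]
opening: 0.55
[ 0.4  -0.18  2.02 -0.    1.3   0.57]
([-26.29, 9.12, -0.51], -0.841) ([-61.15, 10.0, 2.37], -1.741) ([-61.15, 10.0, 2.37], 0.0)
```

Run:
```python
from h import *
print(to(.48,-.02,.28,-1.3),to(.39,-.31,.22,-1.3))
```

```text
([-27.59, 13.4, -0.49], -0.441) ([-57.71, 9.39, 5.38], -0.441)
```

```bash
python3 -m inch '[[0.1,[-28,13.5,0],-0.44],[0.1,[-28,13.5,0],-0.44],[0.1,[-28,13.5,0],-0.44],[0.1,[-28,13.5,0],-0.44],[0.1,[-28,13.5,0],-0.44],[0.1,[-28,13.5,0],-0.44],[0.1,[-28,13.5,0],-0.44],[0.1,[-58,9.5,5],-0.44],[0.1,[-58,9.5,5],-0.44],[0.1,[-58,9.5,5],-0.44],[0.1,[-58,9.5,5],-0.44],[0.1,[-58,9.5,5],-0.44],[0.1,[-58,9.5,5],-0.44],[0.1,[-58,9.5,5],-0.44],[0.1,[-58,9.5,5],-0.44],[0.1,[-58,9.5,5],-0.44]]'
python3 - <<'E'
from h import *
grab("wrist","w7")
E
```

```text
time: 13.55
eef_pos: [0.3893, -0.3129, 0.2203]
tcp_rot: [0.605, 0.796, 0.0, -0.0]
contact_force: [0.7, 0.1, -0.1]
opening: 0.549
```

View pics/w7.png

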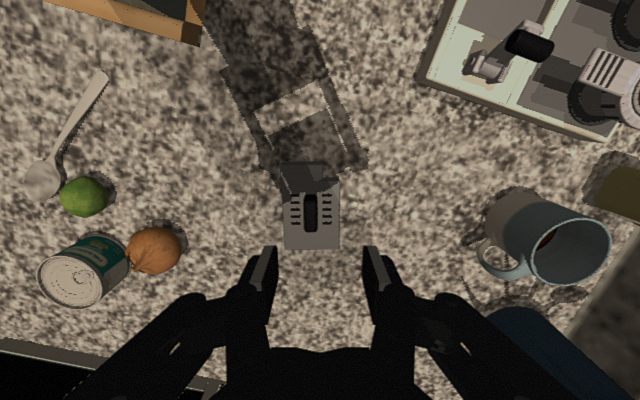

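The fresh cassette is at (312,210), notch at upper right, i.e. the +x +y corner, with corners at (285,248), (339,248) and (340,180) and the rib centre at (310,212).

Run:
```python
from h import *
np.set_printoptions(precision=4,suppress=True)
im,K,T=load("w7")
g=im.astype(int).max(2); sub=(g[185:240,296:325]<45).astype(np.uint8)
n,l,st,ce=cv2.connectedComponentsWithStats(sub); i=1+st[1:,4].argmax(); print(st[i],ce[i]+[296,185])
ys,xs=np.where(l==i); pts=np.c_[xs+296,ys+185].astype(np.float32)
print(cv2.minAreaRect(pts)); c=cv2.minAreaRect(pts)[0]
P=plane(K,T,*c,.042);print("rib",P,plane(K,T,*c,.048),plane(K,T,*c,.036))
q=[plane(K,T,*p,.022)[:2] for p in((284.5,248.5),(339.5,248.5),(340,181))];print(q, np.linalg.norm(q[0]-q[1]),np.linalg.norm(q[1]-q[2]))
d=q[1]-q[0];print("yaw",np.arctan2(d[1],d[0]), "yaw2",np.arctan2(*( -(q[2]-q[1])*[1,-1])))
_,_,B=load("w3");print(tri(ray(K,T,*c),ray(K,B,148,121)))
a=q[0];u=d/np.linalg.norm(d);v=np.array([-u[1],u[0]]);C=a+u*.035+v*.055;print("centre from corner",C)
cv2.imwrite("pics/w7c.png",cv2.resize(im[150:260,260:360],None,fx=5,fy=5,interpolation=2))
```

```text
[  0   0  29  47 715] [309.8196 205.2434]
((310.0, 208.0), (46.0, 28.0), 90.0)
rib [ 0.3855 -0.3426  0.042 ] [ 0.3851 -0.3405  0.048 ] [ 0.3859 -0.3448  0.036 ]
[array([ 0.3696, -0.4112]), array([ 0.4367, -0.3927]), array([ 0.4119, -0.3081])] 0.06962484575625066 0.08812814855764783
yaw 0.26949069276009324 yaw2 0.28567093219265843
(array([ 0.3857, -0.3384,  0.0543]), np.float64(0.0019523877903020338))
centre from corner [ 0.3887 -0.3489]
```

View pics/w7c.png

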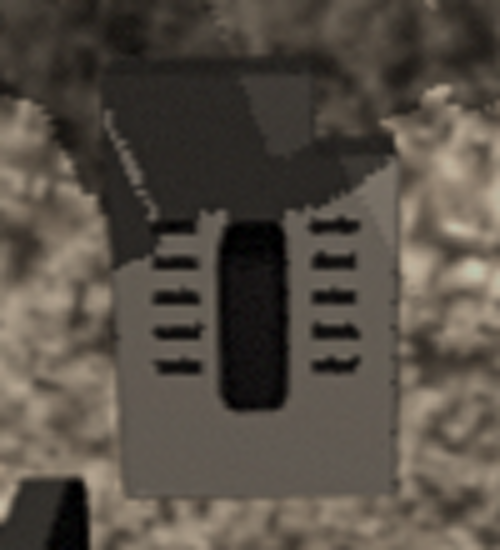

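Run:
```python
from h import *
np.set_printoptions(precision=4,suppress=True)
im,K,T=load("w7")
e=plane(K,T,310.6,232,.048)[:2]; 
for yw in (.26,.28):
    v=np.array([-np.sin(yw),np.cos(yw)]);C=e+.02*v;print(C)
C=[.3875,-.348];
print(to(*C,.12,-np.pi/2+.27),to(*C,.0454,-np.pi/2+.27))
```

```text
[ 0.3881 -0.3491]
[ 0.3877 -0.3492]
([-3.36, -1.15, 10.05], 0.001) ([-3.37, -1.16, 17.51], 0.001)
```

```bash
python3 -m inch '[[0.1,[-3.45,-1.15,3],0],[0.1,[-3.45,-1.15,8],0],[0.1,[-3.45,-1.15,13],0],[0.1,[-3.45,-1.15,16.5],0],[0.1,[-3.45,-1.15,17.4],0],[0.1,[-3.45,-1.15,17.4],0],[0.1,[-3.45,-1.15,17.4],0],[-1,[-3.45,-1.15,17.4],0],[-1,[-3.45,-1.15,17.4],0],[-1,[-3.45,-1.15,17.4],0],[-1,[-3.45,-1.15,17.4],0],[-1,[-3.45,-1.15,17.4],0],[-1,[-3.45,-1.15,17.4],0]]' 60
python3 -m inch '[[-1,[0,0,-2],0],[-1,[0,0,-6],0],[-1,[0,0,-10],0],[-1,[0,0,-14],0],[-1,[0,0,-14],0],[-1,[0,0,-14],0]]'
python3 - <<'E'
from h import *
s=status.get_state();print(s["qpos"].round(2));grab("wrist","w8");print(to(.5139,-.0702,.16,-np.pi/2-.044))
E
```

```text
time: 14.9
eef_pos: [0.3884, -0.3513, 0.0486]
tcp_rot: [0.606, 0.796, -0.0, 0.002]
contact_force: [1.1, 2.2, 6.8]
opening: 0.169
time: 15.5
eef_pos: [0.3871, -0.3501, 0.187]
tcp_rot: [0.606, 0.796, -0.0, 0.001]
contact_force: [-1.5, 0.4, -2.6]
opening: 0.172
[-0.93  0.01  2.01 -0.    1.12 -1.2 ]
([23.49, 19.72, 2.55], 0.314)
```

View pics/w8.png

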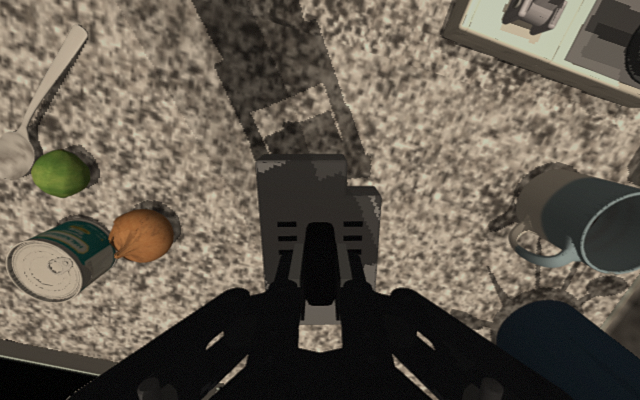

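```bash
python3 -m inch '[[-1,[0,0,-3],0],[-1,[5,4,-3],0.06],[-1,[23.5,19.7,-3],0.314],[-1,[23.5,19.7,-3],0.314],[-1,[23.5,19.7,-3],0.314],[-1,[23.5,19.7,-3],0.314],[-1,[23.5,19.7,-3],0.314],[-1,[23.5,19.7,-3],0.314],[-1,[23.5,19.7,-3],0.314],[-1,[23.5,19.7,1],0.314],[-1,[23.5,19.7,5],0.314],[-1,[23.5,19.7,8],0.314],[-1,[23.5,19.7,8],0.314],[-1,[23.5,19.7,8],0.314]]'
python3 - <<'E'
from h import *
np.set_printoptions(precision=4,suppress=True)
K=load("w6")[1];M=np.array(cams.calibration("wrist")["mount"])
def tl(u,v,z): return plane(K,M,u,v,z)
for n,pts,z in (("w6",((256,157),(347,157),(384,190)),.0234),("w8",((257,155),(345,155),(381,187)),.0266)):
    print(n,[tl(*p,z)[:2]*1000 for p in pts])
im,_,_=grab("wrist","w9");print(to(.5139,-.0702,.0746,-np.pi/2-.044))
E
```

```text
time: 16.95
eef_pos: [0.5135, -0.0721, 0.1057]
tcp_rot: [0.723, 0.691, -0.001, -0.001]
contact_force: [0.5, -0.9, -1.5]
opening: 0.17
w6 [array([ 56.7534, -33.6864]), array([56.7343, 13.2608]), array([38.9793, 33.6364])]
w8 [array([ 57.2525, -33.8038]), array([57.234 , 12.4876]), array([39.7405, 32.634 ])]
([0.21, -0.11, 3.28], -0.001)
```

View pics/w9.png

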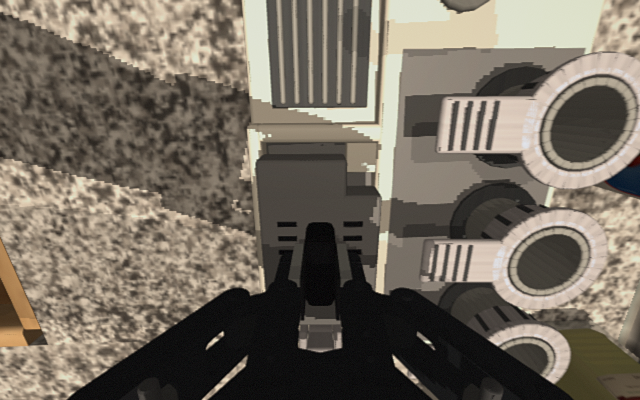

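```bash
python3 -m inch '[[-1,[0.15,-0.05,0.8],0],[-1,[0.15,-0.05,1.5],0],[-1,[0.15,-0.05,2],0],[-1,[0.15,-0.05,2.5],0],[-1,[0.15,-0.05,2.9],0],[-1,[0.15,-0.05,3.2],0],[-1,[0.15,-0.05,3.3],0],[-1,[0.15,-0.05,3.3],0]]'
```

```text
time: 17.8
eef_pos: [0.5138, -0.0693, 0.0747]
tcp_rot: [0.722, 0.692, -0.001, -0.001]
contact_force: [-5.4, 1.6, 7.3]
opening: 0.172
```

```bash
python3 -m inch '[[0.1,[0,0,0],0],[0.1,[0,0,0],0],[0.1,[0,0,0],0],[0.1,[0,0,-3],0],[0.1,[0,0,-8],0],[0.1,[-5,0,-11],0],[0.1,[-8.9,-0.4,-11],0],[0.1,[-8.9,-0.4,-11],0],[0.1,[-8.9,-0.4,-11],0]]'
python3 - <<'E'
from h import *
grab("wrist","w10")
y=-np.pi/2-.042
print(to(.51,-.157,.1055,y))
im=load("w10")[0];cv2.imwrite("pics/w10c.png",cv2.resize(im[20:280,200:520],None,fx=2,fy=2))
E
```

```text
time: 18.7
eef_pos: [0.5058, -0.159, 0.1833]
tcp_rot: [0.723, 0.69, 0.0, -0.0]
contact_force: [-0.2, -0.2, -0.2]
opening: 0.547
([0.11, 0.44, 7.71], -0.003)
```

View pics/w10c.png

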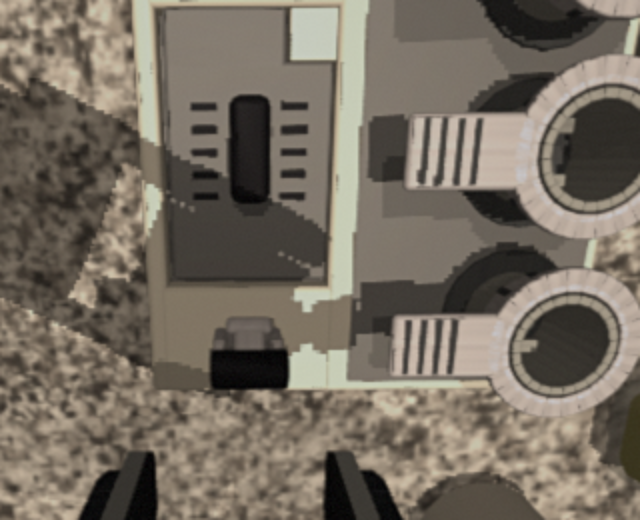

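The fresh cassette sits flat in the pocket with its notch round the post at crop (313,35). The bar is at crop (249,368), i.e. (324.5,204). My 14 pictures are used up, so I rely on numbers from here.

```bash
python3 - <<'E'
from h import *
np.set_printoptions(precision=4,suppress=True)
im,K,T=load("w10");p=lambda u,v:(200+u/2,20+v/2)
print(plane(K,T,*p(249,355),.11),plane(K,T,*p(249,388),.102))
print("port3",plane(K,T,*p(568,341),.096),"port2",plane(K,T,*p(615,153),.096))
print([ (plane(K,T,*p(*q),.04)[:2]) for q in((157,8),(167,285),(330,285))])
E
python3 -m inch '[[0.1,[0.1,0.4,3],0],[0.1,[0.1,0.4,6],0],[0.1,[0.1,0.4,7.6],0],[0.1,[0.1,0.4,7.6],0],[0.1,[0.1,0.4,7.6],0],[-0.6,[0.1,0.4,7.6],0],[-0.6,[0.1,0.4,7.6],0],[-0.6,[0.1,0.4,7.6],0],[-0.6,[0.1,0.4,7.6],0],[-0.6,[0.1,0.4,7.6],0]]' 30
```

```text
[ 0.5093 -0.1406  0.11  ] [ 0.5088 -0.1565  0.102 ]
port3 [ 0.6326 -0.1452  0.096 ] port2 [ 0.6395 -0.0773  0.096 ]
[array([ 0.4782, -0.0125]), array([ 0.4723, -0.1267]), array([ 0.5493, -0.1303])]
time: 19.75
eef_pos: [0.5096, -0.1571, 0.1089]
tcp_rot: [0.722, 0.692, -0.0, -0.001]
contact_force: [-5.7, 2.1, 4.5]
opening: 0.341
```

```bash
python3 -m inch '[[-0.6,[1,0,0.2],0],[-0.6,[1.8,0,0.5],0],[-0.6,[2.5,0,1],0],[-0.6,[3.2,0,1.6],0],[-0.6,[3.9,0,2.4],0],[-0.6,[4.3,0,3.2],0],[-0.6,[4.4,0,3.6],0],[-0.6,[4.4,0,3.8],0],[-0.6,[4.4,0,3.8],0],[-0.6,[4.4,0,3.8],0]]'
```

```text
time: 20.75
eef_pos: [0.5117, -0.1137, 0.075]
tcp_rot: [0.722, 0.692, -0.002, -0.002]
contact_force: [-15.9, 4.4, 29.6]
opening: 0.34
```

```bash
python3 -m inch '[[0.1,[0,0,-0.6],0],[0.1,[0,0,-0.6],0],[0.1,[0,0,-0.6],0],[0.1,[0,0,-4],0],[0.1,[0,0,-8.9],0],[0.1,[0,0,-8.9],0],[0.1,[0,0,-8.9],0]]'
python3 - <<'E'
from h import *
np.set_printoptions(precision=4,suppress=True)
def dark(name,box,th=40):
    im=load(name)[0]; x0,y0,x1,y1=box; m=(im[y0:y1,x0:x1].max(2)<th).astype(np.uint8)
    n,l,s,c=cv2.connectedComponentsWithStats(m); return [(s[i].tolist(),(c[i]+[x0,y0]).round(1).tolist()) for i in range(1,n) if s[i,4]>100]
a=status.get_state();grab("wrist","w11");print(a["eef_pos"],a["tcp_rot"])
for n in("w4","w11"):
    print(n,dark(n,(290,110,360,240)))
_,K,B=load("w11")
for n in("w4","w11"):
  _,K,T=load(n)
  b=[d for d in dark(n,(290,110,360,240)) if d[0][2]>25]
  for d in b: print(plane(K,T,*d[1],.075))
s=status.get_state();print(s["qpos"].round(2))
print(to(.47,.27,.29,-.04))
E
```

```text
time: 21.45
eef_pos: [0.513, -0.1138, 0.1596]
tcp_rot: [0.722, 0.691, 0.001, 0.002]
contact_force: [-0.3, 0.4, -0.1]
opening: 0.549
[ 0.513  -0.1138  0.1596] [0.7225 0.6914 0.0007 0.0016]
w4 [([23, 22, 22, 54, 1093], [323.4, 158.4]), ([14, 93, 39, 20, 717], [322.9, 212.5])]
w11 [([17, 19, 22, 55, 1114], [317.9, 156.2]), ([8, 92, 39, 20, 709], [316.8, 211.7])]
[ 0.5104 -0.1112  0.075 ]
[ 0.5103 -0.1105  0.075 ]
[-0.41  0.05  2.02  0.    1.07 -0.37]
([38.11, -5.87, -13.21], -1.575)
```

Run:
```python
from h import *
print(to(.58,-.075,.26,-.042),to(.58,-.146,.26,-.042))
_,K,T=load("t0")
for n,u,v in (("bottle base",376,138),("bottle top",383,95)): print(n,plane(K,T,u,v,0 if "base" in n else .2))
```

```text
([4.13, 6.64, -10.22], -1.573) ([-2.96, 6.95, -10.22], -1.573)
bottle base [ 7.40856183e-01 -2.27728897e-01  2.22044605e-16]
bottle top [ 0.79279015 -0.25240455  0.2       ]
```

```bash
python3 -m inch '[[0.1,[0,0,-5],-0.1],[0.1,[4.1,6.6,-10.2],-1.573],[0.1,[4.1,6.6,-10.2],-1.573],[0.1,[4.1,6.6,-10.2],-1.573],[0.1,[4.1,6.6,-10.2],-1.573],[0.1,[4.1,6.6,-10.2],-1.573],[0.1,[4.1,6.6,-10.2],-1.573],[0.1,[4.1,6.6,-10.2],-1.573],[0.1,[4.1,6.6,-10.2],-1.573],[0.1,[4.1,6.6,-10.2],-1.573],[0.1,[4.1,6.6,-10.2],-1.573],[0.1,[4.1,6.6,-10.2],-1.573],[0.1,[4.1,6.6,-10.2],-1.573],[0.1,[4.1,6.6,-10.2],-1.573],[0.1,[4.1,6.6,-10.2],-1.573]]'
python3 -c 'from h import *;grab("wrist","p1")'
python3 -m inch '[[0.1,[0,-7,0],0],[0.1,[0,-7,0],0],[0.1,[0,-7,0],0],[0.1,[0,-7,0],0],[0.1,[0,-7,0],0]]'
python3 - <<'E'
from h import *
np.set_printoptions(precision=4,suppress=True)
grab("wrist","p2")
for n in("p1","p2"):
    im,K,T=load(n)
    for nm,P in(("port1",(.6375,-.0035,.096)),("port2",(.6355,-.0755,.096)),("port3",(.632,-.146,.096))): print(n,nm,proj(K,T,np.array(P)))
    g=cv2.cvtColor(im,cv2.COLOR_BGR2GRAY)
    c=cv2.HoughCircles(cv2.medianBlur(g,3),cv2.HOUGH_GRADIENT,1,25,param1=100,param2=18,minRadius=12,maxRadius=32)
    print(c[0] if c is not None else None)
a,b=[load(n)[0][140:340,200:440] for n in("p1","p2")]
cv2.imwrite("pics/pp.png",cv2.resize(np.hstack([a,b]),None,fx=1.66,fy=1.66,interpolation=2))
E
```

```text
time: 23.0
eef_pos: [0.5796, -0.0753, 0.2599]
tcp_rot: [0.021, 1.0, 0.0, -0.0]
contact_force: [0.5, 1.0, 0.6]
opening: 0.548
time: 23.55
eef_pos: [0.5768, -0.1444, 0.2603]
tcp_rot: [0.021, 1.0, 0.0, -0.0]
contact_force: [1.2, 0.3, -1.0]
opening: 0.55
p1 port1 [386.5222 235.6949]
p1 port2 [321.7763 236.5999]
p1 port3 [258.3601 236.2302]
[[ 32.5 161.5  31.4]
 [160.5  81.5  31.4]
 [554.5 214.5  31.4]
 [117.5  66.5  31.4]
 [126.5 253.5  31.4]
 [213.5  40.5  31.4]
 [551.5  81.5  31.4]
 [ 85.5 171.5  31.4]
 [178.5 105.5  31.4]
 [105.5 114.5  31.4]
 [192.5 148.5  31.4]
 [582.5 243.5  31.4]
 [585.5 271.5  31.4]
 [ 60.5 154.5  30.2]
 [ 52.5 104.5  31.4]
 [ 78.5 123.5  31.4]
 [132.5 172.5  31.4]
 [138.5 145.5  31.4]
 [147.5  45.5  31.4]
 [193.5 176.5  31.4]
 [242.5  45.5  31.4]
 [ 41.5  74.5  31.4]
 [135.5  90.5  31.4]
 [500.5  54.5  31.4]
 [ 85.5  89.5  31.4]
 [164.5 164.5  31.4]
 [422.5  36.5  31.4]
 [ 53.5 201.5  31.4]
 [160.5 133.5  31.4]
 [160.5 220.5  31.4]
 [321.5 242.5  31.4]
 [ 33.5 129.5  31.4]
 [ 90.5 199.5  31.4]
 [113.5 147.5  31.4]
 [194.5  72.5  31.4]
 [513.5  90.5  31.4]
 [ 70.
[... 4002 characters left out ...]
 22.4]
 [288.5 210.5  20.2]
 [338.5 273.5  15.8]
 [281.5 127.5  22.4]
 [372.5  22.5  21.3]
 [324.5 211.5  18. ]
 [535.5 201.5  21.2]
 [297.5 247.5  22.4]
 [121.5 118.5  15.8]
 [215.5 179.5  18. ]
 [364.5 281.5  14.5]
 [497.5 188.5  15.9]
 [ 42.5 373.5  23.4]
 [325.5  62.5  18. ]
 [ 13.5 255.5  12.3]
 [ 43.5 262.5  19. ]
 [251.5 254.5  18. ]
 [321.5  12.5  16.9]
 [ 82.5   8.5  22.4]
 [461.5  11.5  15.8]
 [ 15.5  38.5  14.7]
 [359.5 196.5  20.2]
 [625.5 196.5  14.7]
 [187.5 190.5  12.5]
 [ 13.5 111.5  14.7]
 [492.5  13.5  14.7]
 [346.5  27.5  13.6]
 [262.5  15.5  12.5]
 [633.5 249.5  14.5]
 [347.5 117.5  13. ]
 [585.5 150.5  16.9]
 [379.5 122.5  13.4]
 [459.5 208.5  16.8]
 [485.5 162.5  13.4]]
```

View pics/pp.png

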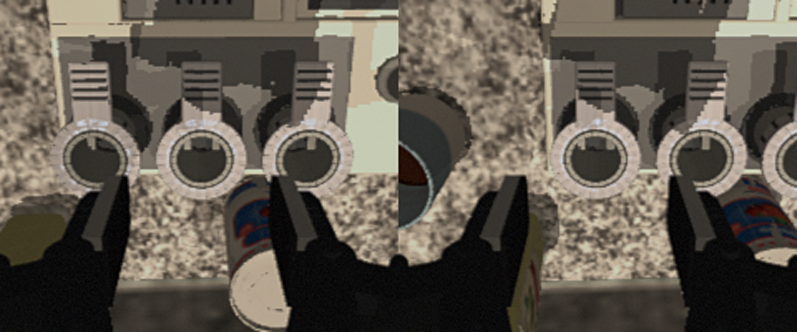

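Bores show at (321,236) for port 2 in p1 and (320,235) for port 3 in p2, within about 1 px of my predictions. I refine them with an ellipse fit.

Run:
```python
from h import *
np.set_printoptions(precision=4,suppress=True)
R_={}
for n,nm,u,v in(("p1",2,321,236),("p2",3,320,235),("p2",2,383,235.5),("p1",3,258,235),("p1",1,386,235)):
    im,K,T=load(n);g=cv2.GaussianBlur(cv2.cvtColor(im,cv2.COLOR_BGR2GRAY),(3,3),0).astype(float)
    pts=[]
    for a in np.arange(0,2*np.pi,np.pi/36):
        r=np.arange(11,22,.25);xs=u+r*np.cos(a);ys=v+r*np.sin(a)
        l=cv2.remap(g.astype(np.float32),xs[None].astype(np.float32),ys[None].astype(np.float32),1)[0]
        k=np.gradient(l).argmax();pts.append((xs[k],ys[k]))
    pts=np.array(pts,np.float32); e=cv2.fitEllipse(pts)
    d=np.linalg.norm(pts-e[0],axis=1);ok=abs(d-np.median(d))<2; e=cv2.fitEllipse(pts[ok])
    R_[n,nm]=ray(K,T,*e[0]); print(n,nm,np.round(e[0],1),np.round(e[1],1),ok.sum(),plane(K,T,*e[0],.096))
for k in(2,3): print(k,tri(R_["p1",k],R_["p2",k]))
```

```text
p1 2 [320.4 233.1] [31.7 33.1] 56 [ 0.6311 -0.0769  0.096 ]
p2 3 [317.7 232.8] [32.4 33.2] 62 [ 0.6282 -0.1488  0.096 ]
p2 2 [381.5 233.2] [30.4 32.6] 58 [ 0.6315 -0.0781  0.096 ]
p1 3 [257.3 233.3] [31.7 32.2] 52 [ 0.6283 -0.1468  0.096 ]
p1 1 [384.3 233.4] [30.7 32.7] 55 [ 0.6346 -0.0061  0.096 ]
2 (array([ 0.6338, -0.077 ,  0.0907]), np.float64(0.0004182393453762602))
3 (array([ 0.6323, -0.149 ,  0.0874]), np.float64(9.62221350362547e-05))
```

Run:
```python
from h import *
print(to(.635,-.09,.26,-np.pi/2-.042))
```

```text
([-5.59, 5.67, 0.03], 1.572)
```

```bash
python3 -m inch '[[0.1,[-5.6,5.7,0],1.572],[0.1,[-5.6,5.7,0],1.572],[0.1,[-5.6,5.7,0],1.572],[0.1,[-5.6,5.7,0],1.572],[0.1,[-5.6,5.7,0],1.572],[0.1,[-5.6,5.7,0],1.572],[0.1,[-5.6,5.7,0],1.572],[0.1,[-5.6,5.7,0],1.572],[0.1,[-5.6,5.7,0],1.572],[0.1,[-5.6,5.7,0],1.572],[0.1,[-5.6,5.7,0],1.572],[0.1,[-5.6,5.7,0],1.572],[0.1,[-5.6,5.7,0],1.572]]'
python3 - <<'E'
from h import *
np.set_printoptions(precision=4,suppress=True)
grab("wrist","p3");im,K,T=load("p3")
for k,P in enumerate(((.6375,-.0035,.096),(.6345,-.076,.096),(.6315,-.1475,.096))): print("port",k+1,proj(K,T,np.array(P)))
cv2.imwrite("pics/p3c.png",cv2.resize(im[80:300,210:430],None,fx=2.7,fy=2.7,interpolation=2))
E
```

```text
time: 24.9
eef_pos: [0.6351, -0.0899, 0.2604]
tcp_rot: [0.721, 0.693, 0.0, -0.0]
contact_force: [-0.7, -0.5, 0.3]
opening: 0.547
port 1 [319.2869 100.3757]
port 2 [319.2706 174.6875]
port 3 [319.2199 237.3251]
```

View pics/p3c.png

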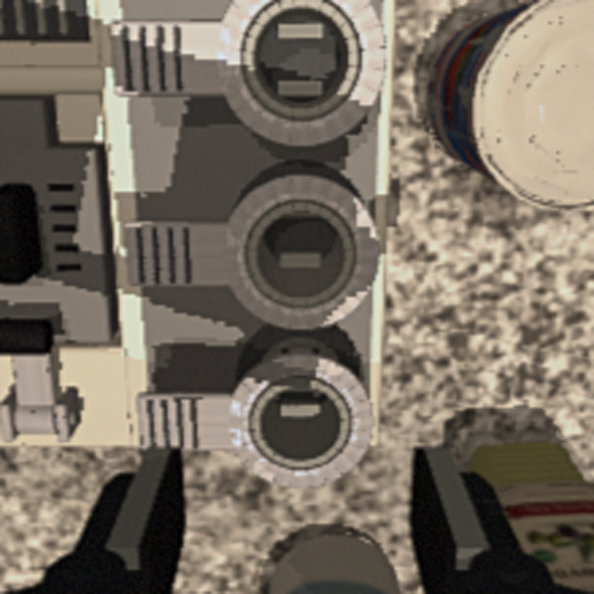

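Bores 2 and 3 are at crop (300,252) and (300,424), about 2 px right of prediction, giving port 2 ≈ (0.6362,-0.0762) and port 3 ≈ (0.6335,-0.1475). Next, the caps.

Run:
```python
from h import *
print(to(.55,.286,.26,-np.pi/2-.042))
```

```text
([37.23, -10.04, 0.04], 0.001)
```

```bash
python3 -m inch '[[0.1,[37.2,-10,0],0],[0.1,[37.2,-10,0],0],[0.1,[37.2,-10,0],0],[0.1,[37.2,-10,0],0],[0.1,[37.2,-10,0],0],[0.1,[37.2,-10,0],0],[0.1,[37.2,-10,0],0],[0.1,[37.2,-10,0],0],[0.1,[37.2,-10,0],0],[0.1,[37.2,-10,0],0],[0.1,[37.2,-10,0],0],[0.1,[37.2,-10,0],0]]'
cat >> h.py <<'E'
def caps(n,box):
    "black cap blobs inside the box, with the white body ring around them"
    im,K,T=load(n);x0,y0,x1,y1=box
    m=(im[y0:y1,x0:x1].max(2)<40).astype(np.uint8);N,l,s,c=cv2.connectedComponentsWithStats(m)
    return [(s[i].tolist(),cv2.minEnclosingCircle(np.argwhere(l==i)[:,::-1].astype(np.float32)),(c[i]+[x0,y0]).round(1)) for i in range(1,N) if s[i,4]>400]
E
python3 - <<'E'
from h import *
np.set_printoptions(precision=4,suppress=True)
grab("wrist","k1");im,K,T=load("k1");print(status.get_state()["qpos"].round(2))
for P in((.548,.306,.104),(.5495,.242,.104)): print(proj(K,T,np.array(P)))
for c in caps("k1",(240,100,400,300)): print(c,plane(K,T,*c[2],.104))
print(to(.50,.274,.26,0))
E
```

```text
time: 26.15
eef_pos: [0.5517, 0.2839, 0.2603]
tcp_rot: [0.723, 0.691, -0.0, 0.0]
contact_force: [0.0, 0.5, 0.7]
opening: 0.551
[ 0.31  0.16  1.71 -0.    1.27  0.36]
[315.7574 168.6838]
[320.11  227.309]
([62, 45, 36, 39, 1027], ((80.0, 64.0), 19.105072021484375), array([319.9, 164.1])) [0.5523 0.3104 0.104 ]
([71, 104, 33, 37, 946], ((86.5, 121.91666412353516), 18.255428314208984), array([326.5, 221.9])) [0.5566 0.248  0.104 ]
([0, 146, 39, 54, 1193], ((18.0, 172.5), 32.03523635864258), array([260.1, 278.9])) [0.4781 0.1809 0.104 ]
([122, 146, 38, 54, 1188], ((141.5, 172.5), 31.756988525390625), array([379.4, 278.8])) [0.6144 0.1748 0.104 ]
([-1.23, -5.12, 0.03], -1.616)
```

```bash
python3 -m inch '[[0.1,[-1.2,-5.1,0],-1.616],[0.1,[-1.2,-5.1,0],-1.616],[0.1,[-1.2,-5.1,0],-1.616],[0.1,[-1.2,-5.1,0],-1.616],[0.1,[-1.2,-5.1,0],-1.616],[0.1,[-1.2,-5.1,0],-1.616],[0.1,[-1.2,-5.1,0],-1.616],[0.1,[-1.2,-5.1,0],-1.616],[0.1,[-1.2,-5.1,0],-1.616],[0.1,[-1.2,-5.1,0],-1.616],[0.1,[-1.2,-5.1,0],-1.616],[0.1,[-1.2,-5.1,0],-1.616],[0.1,[-1.2,-5.1,0],-1.616]]'
python3 - <<'E'
from h import *
np.set_printoptions(precision=4,suppress=True)
grab("wrist","k2");im,K,T=load("k2");_,_,T1=load("k1")
for P in((.5523,.307,.104),(.5566,.243,.104)): print(proj(K,T,np.array(P)))
for c in caps("k2",(220,120,420,300)): print(c,plane(K,T,*c[2],.104))
print(to(.55,.3,.26,0), status.get_state()["eef_pos"])
E
```

```text
time: 27.5
eef_pos: [0.5, 0.2748, 0.2604]
tcp_rot: [0.001, 1.0, 0.0, 0.0]
contact_force: [0.2, 0.1, 0.5]
opening: 0.554
[349.5465 236.4911]
[290.6705 240.1574]
([113, 93, 33, 37, 946], ((129.25634765625, 110.89086151123047), 18.39029884338379), array([349.3, 230.9])) [0.5457 0.3065 0.104 ]
([0, 97, 88, 83, 2351], ((42.5, 141.0), 57.01106262207031), array([270.2, 262.2])) [0.5839 0.2191 0.104 ]
([135, 126, 65, 54, 1497], ((167.33877563476562, 156.81825256347656), 38.65838623046875), array([381.8, 280.7])) [0.6083 0.3458 0.104 ]
([-5.0, 2.51, 0.04], -0.001) [0.5    0.275  0.2604]
```

Run:
```python
from h import *
im,K,T=load("k2")
for c in caps("k2",(268,120,318,262)): print(c)
g=im.max(2)
for r in (222,228,234): print(r,"".join("#" if x<40 else ("." if x<150 else "w") for x in g[r,265:325]))
_,_,T1=load("k1"); print(tri(ray(K,T,349.3,230.9),ray(K,T1,319.9,164.1)))
print(to(.5523,.3065,.13,0),to(.5523,.3065,.099,0))
```

```text
([0, 97, 40, 45, 1057], ((18.050296783447266, 121.5621337890625), 26.526386260986328), array([289.2, 236.9]))
222 ..w...wwwwwwww.########################...wwwwwww...wwwwwww.
228 wwww.wwwwww.###############################.wwwwww..wwwwwww.
234 .wwwwwwww.#################################wwwwwwwwwwwwwwwww
(array([0.55212046, 0.30789744, 0.09029729]), np.float64(0.0004391164850416796))
([-5.23, 3.16, 13.04], -0.001) ([-5.23, 3.16, 16.14], -0.001)
```

```bash
python3 -m inch '[[0.1,[-5.2,3.2,3],0],[0.1,[-5.2,3.2,8],0],[0.1,[-5.2,3.2,11],0],[0.1,[-5.2,3.2,11],0],[0.1,[-5.2,3.2,11],0],[0.1,[-5.2,3.2,11],0]]'
python3 - <<'E'
from h import *
np.set_printoptions(precision=4,suppress=True)
grab("wrist","k3");im,K,T=load("k3");g=im.max(2);print(status.get_state()["eef_pos"])
for y in(.305,.307,.309): print(proj(K,T,np.array([.5523,y,.104])))
u,v=proj(K,T,np.array([.5523,.307,.104])).astype(int)
for r in range(v-24,v+40,6): print(r,"".join("#" if x<40 else ("." if x<150 else "w") for x in g[r,u-50:u+50]), u-50)
E
```

```text
time: 28.15
eef_pos: [0.5532, 0.308, 0.1536]
tcp_rot: [-0.001, 1.0, 0.001, 0.002]
contact_force: [-0.6, -0.9, 0.7]
opening: 0.55
[0.5533 0.3082 0.1541]
[315.0946 234.456 ]
[318.092  234.4576]
[321.0892 234.4591]
210 ..............................############################################.......................... 268
216 ...........................##################################################....................... 268
222 ......www.................####################################################...................... 268
228 ....wwwwwww..............#####################################################....................ww 268
234 ..wwwwwwwwwwww............#####################################################.........wwwwwwwwwwww 268
240 wwwwwwwwwwwwwwwwwww.........################################################.wwwwwwwwwwwwwwwwwwwwwww 268
246 .....###..wwwwwwwwwww...........########################################.wwwwwwwwwwwwwwwwwwwwww.##.. 268
252 ...######.wwwww..wwwwwwwwwwwwwwwww.....#########################.............wwwwwww..wwwwwwww.##### 268
258 .########.wwwwwwwwww.....wwwwwwwwww...wwwwwwwww........wwwww...................................##### 268
264 ##########.wwwwww.wwwwwwwww....wwwwwwwwwwwwww................wwwwwww......ww...................##### 268
270 ##########.www.....wwwww........................wwwww...wwwwwwwwwww.........#.................###### 268
```

Run:
```python
from h import *
im,K,T=load("k3");g=im.max(2)
print(proj(K,T,np.array([.5703,.308,.104])),proj(K,T,np.array([.5523,.326,.104])),proj(K,T,np.array([.5523,.29,.104])))
print([(r,int(x)) for r,x in zip(range(246,264),g[246:264,320])])
im,K,T1=load("k1");g=im.max(2)
for r in range(140,190,6): print(r,"".join("#" if x<40 else ("." if x<150 else "w") for x in g[r,280:360]))
print(proj(K,T1,np.array([.5523,.308,.104])))
s=status.get_state(); print(to(.552,.308,.099,0))
```

```text
[319.56129795 258.19698591] [346.56041544 234.47205371] [292.61072725 234.44459851]
[(246, 7), (247, 11), (248, 5), (249, 11), (250, 6), (251, 10), (252, 12), (253, 12), (254, 3), (255, 26), (256, 108), (257, 93), (258, 88), (259, 91), (260, 93), (261, 92), (262, 97), (263, 91)]
140 ..................................................wwww...wwwwwwwwwwwwwwwwwwwwwww
146 ...................................#########..........wwwwwww.wwwwwwwww.......ww
152 ............................##########################....wwwww.wwwwwww.........
158 .........................################################...wwwwwwwww........www
164 .......................###################################..................ww..
170 w......................##################################.......................
176 ..www.....................############################........wwwww.........w...
182 ...ww.w.............................##########.....................wwwwwwww...ww
188 .....................................................................wwwwwwwwww.
[319.96539128 166.5214092 ]
([0.17, -0.03, 5.51], 0.002)
```

```bash
python3 -m inch '[[0.1,[0.18,0,2.5],0],[0.1,[0.18,0,4.5],0],[0.1,[0.18,0,5.5],0],[0.1,[0.18,0,5.5],0],[0.1,[0.18,0,5.5],0],[-1,[0.18,0,5.5],0],[-1,[0.18,0,5.5],0],[-1,[0.18,0,5.5],0],[-1,[0.18,0,5.5],0],[-1,[0.18,0,5.5],0]]' 60
python3 -c 'from h import *
print(to(.57,.28,.28,0),to(.6335,-.1475,.25,-.0),to(.6362,-.0762,.25,-.0))'
```

```text
time: 29.2
eef_pos: [0.5513, 0.3081, 0.0977]
tcp_rot: [-0.001, 1.0, 0.001, 0.002]
contact_force: [-2.0, -1.0, 5.9]
opening: 0.403
([-1.93, -2.79, -18.23], 0.002) ([-8.17, -45.56, -15.25], 0.002) ([-8.46, -38.43, -15.24], 0.002)
```

```bash
python3 -m inch '[[-1,[0,0,-2],0],[-1,[0,0,-5],0],[-1,[0,0,-9],0],[-1,[0,0,-14],0],[-1,[0,0,-19.5],0],[-1,[0,0,-19.5],0],[-1,[-4,-15,-19.5],0],[-1,[-8.2,-45.5,-19.5],0],[-1,[-8.2,-45.5,-19.5],0],[-1,[-8.2,-45.5,-19.5],0],[-1,[-8.2,-45.5,-19.5],0],[-1,[-8.2,-45.5,-19.5],0],[-1,[-8.2,-45.5,-19.5],0],[-1,[-8.2,-45.5,-19.5],0],[-1,[-8.2,-45.5,-19.5],0],[-1,[-8.2,-45.5,-19.5],0],[-1,[-8.2,-45.5,-19.5],0],[-1,[-8.2,-45.5,-12],0],[-1,[-8.2,-45.5,-12],0],[-1,[-8.2,-45.5,-12],0]]'
python3 -c 'from h import *
s=status.get_state();print(s["opening"],s["contact_force"],s["wrist_torque"])
print(to(.6335,-.1475,.195,-.0))'
```

```text
time: 31.2
eef_pos: [0.6293, -0.1438, 0.2081]
tcp_rot: [-0.002, 1.0, 0.003, -0.006]
contact_force: [0.1, -0.2, -4.2]
opening: 0.399
0.3990039920457917 [ 0.085132  -0.2281723 -4.1810188] [0.03239548 0.05593864 0.0423845 ]
([-0.44, -0.38, 1.3], 0.004)
```

```bash
python3 -m inch '[[-1,[-0.4,-0.35,0],0],[-1,[-0.4,-0.35,0.8],0],[-1,[-0.4,-0.35,1.2],0],[-1,[-0.4,-0.35,1.2],0],[-1,[-0.4,-0.35,1.2],0]]'
python3 - <<'E'
from h import *
for i in range(3):
    s=status.get_state();print(s["eef_pos"],s["contact_force"]);cams.read_camera("top")
print(to(.6335,-.1475,.18,0))
im,K,T=grab("wrist","q1");cv2.imwrite("pics/q1c.png",cv2.resize(im[130:350,210:430],None,fx=2.7,fy=2.7,interpolation=2))
E
```

```text
time: 31.7
eef_pos: [0.6371, -0.1507, 0.2039]
tcp_rot: [-0.001, 1.0, -0.0, 0.0]
contact_force: [-0.8, -0.4, -2.4]
opening: 0.398
[ 0.63708219 -0.15073135  0.20391285] [-0.79660241 -0.41718254 -2.40922903]
[ 0.63708434 -0.15079097  0.20394607] [ 0.16836742  0.23720855 -2.79359015]
[ 0.63709018 -0.15081486  0.20395999] [-0.3355903   0.49335908 -3.25356611]
([0.36, 0.34, 2.39], 0.002)
```

View pics/q1c.png

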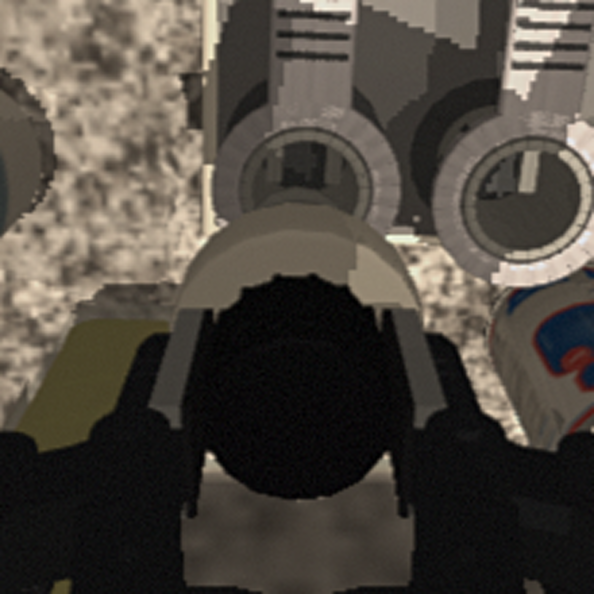

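The held canister (cap at crop (298,385)) is square in the jaws. Port 3's bore is at crop (308,180), slightly to the left of the tool.

Run:
```python
from h import *
im,K,T=load("q1")
for u in(323,323.5,324): print(plane(K,T,u,196.7,.096))
print("port2",plane(K,T,210+528/2.7,130+200/2.7,.096))
M=np.array(cams.calibration("wrist")["mount"]); print("cap axis tool y mm",[round(plane(K,M,u,260,-.004)[1]*1000,1) for u in (319.8,320.4,321)])
print(to(.6335,-.1475,.188,0))
```

```text
[ 0.62838033 -0.14814064  0.096     ]
[ 0.62837949 -0.1477139   0.096     ]
[ 0.62837864 -0.14728716  0.096     ]
port2 [ 0.634911   -0.07702957  0.096     ]
cap axis tool y mm [np.float64(0.0), np.float64(0.3), np.float64(0.6)]
([0.35, 0.33, 1.58], 0.002)
```

```bash
python3 -m inch '[[-1,[0.35,0.33,0],0],[-1,[0.35,0.33,0.6],0],[-1,[0.35,0.33,1.2],0],[-1,[0.35,0.33,1.2],0],[-1,[0.35,0.33,1.2],0],[-1,[0.35,0.33,1.7],0],[-1,[0.35,0.33,2.1],0],[-1,[0.35,0.33,2.4],0],[-1,[0.35,0.33,2.4],0],[-1,[0.35,0.33,2.4],0]]'
```

```text
time: 32.9
eef_pos: [0.6333, -0.1474, 0.1792]
tcp_rot: [-0.001, 1.0, 0.0, -0.0]
contact_force: [0.3, -0.0, -1.9]
opening: 0.4
```

```bash
python3 -m inch '[[-1,[0,0,0.6],0],[-1,[0,0,1.2],0],[-1,[0,0,1.8],0],[-1,[0,0,2.4],0],[-1,[0,0,2.8],0],[-1,[0,0,3],0],[-1,[0,0,3],0],[-1,[0,0,3],0]]'
```

```text
time: 33.7
eef_pos: [0.6335, -0.1475, 0.1496]
tcp_rot: [-0.001, 1.0, -0.0, 0.0]
contact_force: [-1.1, -0.4, -2.8]
opening: 0.402
```

```bash
python3 -m inch '[[0.0,[0,0,0],0],[0.0,[0,0,0],0],[0.0,[0,0,0],0],[0.0,[0,0,-2],0],[0.0,[0,0,-4.5],0],[-1,[3,0.1,-4.5],0],[-1,[6.15,0.25,-4.5],0],[-1,[6.15,0.25,-4.5],0],[-1,[6.15,0.25,-1],0],[-1,[6.15,0.25,2],0],[-1,[6.15,0.25,2.8],0],[-1,[6.15,0.25,2.8],0],[-1,[6.15,0.25,2.8],0]]'
python3 - <<'E'
from h import *
im,K,T=grab("wrist","q2")
print(status.get_state()["opening"])
E
```

```text
time: 35.0
eef_pos: [0.5731, -0.1455, 0.1228]
tcp_rot: [-0.001, 1.0, -0.0, 0.001]
contact_force: [1.0, -0.0, -0.3]
opening: -0.003
0.004763297981293868
```

```bash
python3 -m inch '[[-1,[0.1,0.05,0.5],0],[-1,[0.1,0.05,0.9],0],[-1,[0.1,0.05,1.1],0],[-1,[0.1,0.05,1.1],0]]'
python3 -m inch '[[-1,[0,0,0.5],0],[-1,[0,0,0.9],0],[-1,[0,0,1.2],0],[-1,[0,0,1.4],0],[-1,[0,0,1.4],0],[-1,[0,0,1.4],0],[-1,[0,0,1.4],0]]'
python3 -c 'from h import *;grab("wrist","q3")'
```

```text
time: 35.45
eef_pos: [0.5715, -0.1448, 0.111]
tcp_rot: [-0.001, 1.0, -0.0, 0.001]
contact_force: [0.5, 0.0, 2.5]
opening: -0.002
time: 36.15
eef_pos: [0.5716, -0.1448, 0.0988]
tcp_rot: [-0.001, 1.0, -0.0, 0.0]
contact_force: [-4.9, 1.0, 14.0]
opening: -0.004
```

```bash
python3 -m inch '[[-1,[0,0,0],0],[-1,[0,0,0],0],[-1,[0,0,-0.8],0],[-1,[0,0,-1.6],0],[-1,[0,0,-4],0],[-1,[0,0,-9],0],[-1,[0,0,-14],0],[-1,[0,0,-14],0],[-1,[0,0,-14],0],[-1,[0,0,-14],0]]'
python3 - <<'E'
from h import *
np.set_printoptions(precision=4,suppress=True)
grab("wrist","q4");im,K,T=load("q4");g=im.max(2);print(status.get_state()["eef_pos"])
for z in(.14,.154): # cap-top far-edge and centre
    print(z,proj(K,T,np.array([.6335,-.1475,z])),proj(K,T,np.array([.6515,-.1475,z])),proj(K,T,np.array([.6335,-.1655,z])),proj(K,T,np.array([.6335,-.1295,z])))
print("pad row fwd/back",proj(K,T,np.array([.5655,-.1448,.094])),proj(K,T,np.array([.5655,-.1448,.080])))
u,v=proj(K,T,np.array([.6335,-.1475,.14])).astype(int)
for r in range(v-40,v+36,5): print(r,"".join("#" if x<45 else ("." if x<150 else "w") for x in g[r,u-50:u+50]), u-50)
for i in (0,1):
  pu=proj(K,T,np.array([.5655,-.1448+.072*i+ .003*i,.094])).astype(int); print([int(x) for x in g[pu[1]-14:pu[1]+16,pu[0]]],pu[1]-14)
E
```

```text
time: 37.2
eef_pos: [0.5697, -0.1441, 0.2339]
tcp_rot: [-0.001, 1.0, 0.001, -0.002]
contact_force: [0.3, 0.3, -1.4]
opening: -0.004
[ 0.5695 -0.144   0.2333]
0.14 [315.625  279.8184] [315.6781 296.8692] [295.3534 279.8024] [335.8907 279.8343]
0.154 [315.4194 289.4946] [315.4801 307.2475] [294.0183 289.4793] [336.8138 289.51  ]
pad row fwd/back [318.8196 191.595 ] [318.8426 187.6409]
239 ..www.wwwwwwww.....wwwww...ww............wwwwwwwwwwwwwwwww...............www...........########...ww 265
244 w.........wwwwww...wwwwww......wwwwwwwwwwww..........#####.................www............##..wwwwww 265
249 wwwwwwwwwwwwwwwwww.www.....wwwwwwwwwwww.............######..........wwwww....www............wwwwwwww 265
254 wwwwwwwwwwwwwwwww..www..wwwwwwww.#########..........#######.........##########.............wwwwwwww. 265
259 wwwwwwwwwwwwwwwwwwwwwwwwwwwww.############..........#######.........#############.wwwwwwwwwwwwwwww.. 265
264 w..............wwww...wwwwww.############..........########..........#############...wwwwwwwwwwwwwww 265
269 ...................wwwwwwww.#############..........#####
[... 606 characters left out ...]
############################################################################################ 265
304 #################################################################################################### 265
309 #################################################################################################### 265
314 #################################################################################################### 265
[66, 65, 67, 66, 65, 67, 66, 66, 67, 67, 65, 67, 65, 62, 85, 97, 105, 105, 106, 66, 36, 56, 72, 75, 74, 41, 26, 49, 73, 78] 177
[121, 125, 126, 127, 127, 128, 127, 130, 126, 127, 126, 126, 126, 128, 128, 126, 109, 86, 96, 105, 106, 114, 88, 39, 42, 105, 120, 198, 125, 70] 177
```

```bash
python3 -m inch '[[0.1,[-2.5,0,-4],0],[0.1,[-2.5,0,-4],0],[0.1,[-2.5,0,-4],0],[0.1,[-2.5,0,-4],0],[0.1,[-2.5,0,-4],0]]'
python3 - <<'E'
from h import *
np.set_printoptions(precision=4,suppress=True)
grab("wrist","q5");im,K,T=load("q5");g=im.max(2);print(status.get_state()["eef_pos"])
for z in(.14,.154):
    print(z,proj(K,T,np.array([.6335,-.1475,z])),"far edge",proj(K,T,np.array([.6515,-.1475,z])),"sides",proj(K,T,np.array([.6335,-.1655,z]))[0],proj(K,T,np.array([.6335,-.1295,z]))[0])
u,v=proj(K,T,np.array([.6335,-.1475,.14])).astype(int)
for r in range(v-40,v+36,4): print(r,"".join("#" if x<45 else ("." if x<150 else "w") for x in g[r,u-50:u+50]), u-50)
print(to(.5575,.242,.29,0))
E
```

```text
time: 37.75
eef_pos: [0.595, -0.1442, 0.2744]
tcp_rot: [-0.001, 1.0, 0.001, -0.002]
contact_force: [0.2, 0.3, -0.3]
opening: 0.548
[ 0.5951 -0.1443  0.2747]
0.14 [316.2679 234.1439] far edge [316.3045 250.2885] sides 298.18282232682395 334.34891293500755
0.154 [316.1121 240.4801] far edge [316.1538 257.2738] sides 297.13382242869073 335.0860629666288
194 ............w....w...wwww.....#####...www.........................######..............#########..... 266
198 ..................wwwwwww....#..wwww...................................###.#........########..###... 266
202 ........w....wwwwwwwwwwww....ww.......wwwww...............................##........######.......... 266
206 .ww......www....www..wwww..w....wwwwwwwwwwwwwwwww........................ww.........#####......ww... 266
210 ....www.wwwwwwwww....wwwww..wwwwwwwwwwww.###############..................ww.........##.wwwwwwww.... 266
214 www.........wwww.....wwww.wwwwwwww...#########################...wwwwwwww.www..........wwwwwww...... 266
218 wwwww..wwww..wwwwwww.www.wwwwwwwww.##############################..wwwwwwwwww.........www
[... 653 characters left out ...]
wwwww....... 266
246 .......####..............wwww....wwww...##################..wwww...w..www...wwwwwwww.w...w...wwww.## 266
250 ......######..............ww.wwwww.......www...wwwwwww......wwwww...ww..wwwwwww.wwwwwwwwww.......### 266
254 ....########...............wwwwwwwwwwwwwwwww...wwwww....ww..........ww....wwwwwwwwwwwwww.........### 266
258 ...#########..............w...w..........wwww..wwwwwwwwwwwwww.wwww.....wwww......www.............### 266
262 ..##########..............wwwww..........wwwwww..wwwww..ww....wwwww.......wwwwwww..wwwww.....www.### 266
266 #############.............wwwww..www.....wwww..............ww....ww.wwwwww.wwwwwwwwwwwwwww......#### 266
([3.69, 38.64, -1.48], 0.002)
```

Canister 1 is home: the cap's far edge is at row 248.5, against 250 expected if home and 257 if on the catches. The sleeve tab edge at row 191 also matches sleeve forward. Next is the second canister.

```bash
python3 -m inch '[[0.1,[3.8,38.7,-1],0],[0.1,[3.8,38.7,-1],0],[0.1,[3.8,38.7,-1],0],[0.1,[3.8,38.7,-1],0],[0.1,[3.8,38.7,-1],0],[0.1,[3.8,38.7,-1],0],[0.1,[3.8,38.7,-1],0],[0.1,[3.8,38.7,-1],0],[0.1,[3.8,38.7,-1],0],[0.1,[3.8,38.7,4],0],[0.1,[3.8,38.7,8],0],[0.1,[3.8,38.7,12],0],[0.1,[3.8,38.7,12],0],[0.1,[3.8,38.7,12],0],[0.1,[3.8,38.7,12],0]]'
python3 - <<'E'
from h import *
np.set_printoptions(precision=4,suppress=True)
grab("wrist","k4");im,K,T=load("k4");g=im.max(2);print(status.get_state()["eef_pos"])
print(proj(K,T,np.array([.556,.2425,.104])),"far",proj(K,T,np.array([.574,.2425,.104])))
u,v=proj(K,T,np.array([.556,.2425,.104])).astype(int)
for r in range(v-24,v+34,5): print(r,"".join("#" if x<40 else ("." if x<150 else "w") for x in g[r,u-50:u+50]), u-50)
print([(r,int(x)) for r,x in zip(range(v+10,v+40),g[v+10:v+40,u])])
print(to(.5555,.2425,.099,0))
E
```

```text
time: 39.3
eef_pos: [0.5588, 0.2424, 0.1594]
tcp_rot: [-0.001, 1.0, 0.001, 0.002]
contact_force: [0.5, 0.6, 0.6]
opening: 0.544
[0.559  0.2425 0.1598]
[319.866  228.1534] far [319.8273 251.5009]
204 ..............................##########################################............................ 269
209 .............................############################################........................... 269
214 ..........................##################################################........................ 269
219 .www..www................####################################################....................... 269
224 .ww.......................##################################################........................ 269
229 ......ww..www............####################################################.............wwwwwwwwww 269
234 ............w..............################################################........wwwwwwwwwwwwwwwww 269
239 ............wwww.............###########################################.wwwwwwwwwwwwwwwwwwwwwwwwwww 269
244 ........wwwwwwwwwwww...............################################.wwwwwwwwwwwwwwwwwww..www.....www 269
249 ...#####..wwwwwwwww................wwwww....#############...wwwwwwwwwwwwwwww......wwww...ww...#####. 269
254 .########............wwwwwww...........wwwwwww.........w..wwwwwwwwwwwwwwwww...wwww......wwwww.###### 269
259 #########......www......www.......ww...wwwww.......wwwwww.wwwww.wwwwwwwwwwwwww.wwwwwww.www....###### 269
[(238, 9), (239, 9), (240, 7), (241, 11), (242, 9), (243, 8), (244, 6), (245, 9), (246, 10), (247, 9), (248, 4), (249, 8), (250, 63), (251, 161), (252, 144), (253, 135), (254, 134), (255, 116), (256, 99), (257, 100), (258, 131), (259, 143), (260, 154), (261, 170), (262, 181), (263, 193), (264, 197), (265, 170), (266, 160), (267, 158)]
([0.38, -0.01, 6.08], 0.002)
```

```bash
python3 -m inch '[[0.1,[0.34,0,3],0],[0.1,[0.34,0,5],0],[0.1,[0.34,0,6.1],0],[0.1,[0.34,0,6.1],0],[0.1,[0.34,0,6.1],0],[-1,[0.34,0,6.1],0],[-1,[0.34,0,6.1],0],[-1,[0.34,0,6.1],0],[-1,[0.34,0,6.1],0],[-1,[0.34,0,6.1],0]]' 60
python3 -c 'from h import *
print(to(.6362,-.0762,.205,-.0))'
```

```text
time: 40.35
eef_pos: [0.555, 0.2426, 0.0975]
tcp_rot: [-0.001, 1.0, 0.0, 0.002]
contact_force: [-0.2, -0.1, 6.1]
opening: 0.4
([-8.08, -31.9, -10.73], 0.002)
```

```bash
python3 -m inch '[[-1,[0,0,-2],0],[-1,[0,0,-5],0],[-1,[0,0,-9],0],[-1,[0,0,-14],0],[-1,[0,0,-19.5],0],[-1,[0,0,-19.5],0],[-1,[-4,-12,-19.5],0],[-1,[-8.05,-31.9,-19.5],0],[-1,[-8.05,-31.9,-19.5],0],[-1,[-8.05,-31.9,-19.5],0],[-1,[-8.05,-31.9,-19.5],0],[-1,[-8.05,-31.9,-19.5],0],[-1,[-8.05,-31.9,-19.5],0],[-1,[-8.05,-31.9,-15],0],[-1,[-8.05,-31.9,-11],0],[-1,[-8.05,-31.9,-11],0],[-1,[-8.05,-31.9,-11],0],[-1,[-8.05,-31.9,-11],0]]'
python3 - <<'E'
from h import *
print(to(.6357,-.0762,.148,-.0),status.get_state()["eef_pos"])
im,K,T=grab("wrist","q6");g=im.max(2)
P=proj(K,T,np.array([.6362,-.0762,.096]));print(P);u,v=P.astype(int)
for r in range(v-20,v+8,4): print(r," ".join("%3d"%x for x in g[r,u-30:u+31:2]),u-30)
E
```

```text
time: 42.15
eef_pos: [0.6361, -0.0764, 0.2079]
tcp_rot: [-0.001, 1.0, -0.001, 0.002]
contact_force: [0.4, -1.0, -0.6]
opening: 0.405
([0.06, 0.03, 5.99], 0.003) [ 0.63609553 -0.07640184  0.20787451]
[320.14366061 204.47805797]
184  54  79  80  81  82  84  83  82  57  75  98  92 101 102  92  98  98  97 101 100  95  73  76 121 126 123 121 114 116 114  56 290
188  84  85  85  81  82  85  56  71  71  64  66  56  39  44  44  42  45  29  29  54  71  92  95 100  68 124 124 116 119 122 121 290
192  79  81  80  82  68  64  70  59  51  68  68  46  28  28  31  37  41  32  29  62  71  68  46  85  98  76 102 137 114 111 114 290
196  84  85  85  81  66  72  61  56  61  68  67  49  30  31  28  30  44  30  30  61  69  69  60  53  83  97  70 112 126 120 121 290
200  80  80  87  71  68  67  53  57  56  56  54  32  28  38  51  49  40  33  29  46  61  62  56  56  54  96  98  75 121 110 112 290
204  83  85  85  69  69  68  54  59  56  54  63  66  65  64  65  66  66  66  68  70  61  55  55  57  55  92 101  74 136 120 119 290
208  76  77  82  77  67  72  57  60  77  81  86  85  87  89  88  89  88  90  87  87  83  76  86  62  57  99  87 102 120 111 111 290
```

```bash
python3 -m inch '[[-1,[0.06,0.03,0.8],0],[-1,[0.06,0.03,1.6],0],[-1,[0.06,0.03,2.1],0],[-1,[0.06,0.03,2.5],0],[-1,[0.06,0.03,2.8],0],[-1,[0.06,0.03,2.8],0],[-1,[0.06,0.03,2.8],0]]'
```

```text
time: 42.9
eef_pos: [0.6343, -0.0762, 0.1773]
tcp_rot: [-0.001, 1.0, -0.0, 0.0]
contact_force: [-0.3, -0.6, -1.6]
opening: 0.402
```

```bash
python3 -m inch '[[-1,[-0.05,0,0.6],0],[-1,[-0.05,0,1.2],0],[-1,[-0.05,0,1.8],0],[-1,[-0.05,0,2.4],0],[-1,[-0.05,0,2.75],0],[-1,[-0.05,0,2.75],0],[-1,[-0.05,0,2.75],0]]'
python3 -c 'from h import *
print(to(.5745,-.0737,.19,-.0))'
```

```text
time: 43.6
eef_pos: [0.6348, -0.0761, 0.1498]
tcp_rot: [-0.001, 1.0, 0.0, -0.0]
contact_force: [-0.1, -0.5, -2.0]
opening: 0.402
([6.03, 0.26, -4.02], 0.002)
```

```bash
python3 -m inch '[[0.0,[0,0,0],0],[0.0,[0,0,0],0],[0.0,[0,0,0],0],[0.0,[0,0,-2],0],[0.0,[0,0,-4.5],0],[-1,[3,0.1,-4.5],0],[-1,[6.1,0.25,-4.5],0],[-1,[6.1,0.25,-4.5],0],[-1,[6.1,0.25,-1],0],[-1,[6.1,0.25,2],0],[-1,[6.1,0.25,2.8],0],[-1,[6.1,0.25,2.8],0],[-1,[6.1,0.25,2.8],0]]'
python3 -m inch '[[-1,[0,0,0.5],0],[-1,[0,0,0.9],0],[-1,[0,0,1.4],0],[-1,[0,0,1.8],0],[-1,[0,0,2.2],0],[-1,[0,0,2.5],0],[-1,[0,0,2.5],0],[-1,[0,0,2.5],0],[-1,[0,0,2.5],0],[-1,[0,0,2.5],0]]'
python3 -m inch '[[-1,[0,0,-0.8],0],[-1,[0,0,-1.6],0],[-1,[0,0,-4],0],[-1,[0,0,-9],0],[0.1,[-2.5,3.5,-18],0],[0.1,[-2.5,3.5,-18],0],[0.1,[-2.5,3.5,-18],0],[0.1,[-2.5,3.5,-18],0],[0.1,[-2.5,3.5,-18],0]]'
python3 - <<'E'
from h import *
np.set_printoptions(precision=4,suppress=True)
grab("wrist","q7");im,K,T=load("q7");g=im.max(2);print(status.get_state()["eef_pos"])
for n,X,Y in(("port2",.6355,-.0762),("port3",.6335,-.1475)):
  for z in(.14,.154):
    print(n,z,proj(K,T,np.array([X,Y,z])),"far",proj(K,T,np.array([X+.018,Y,z])),"sides",proj(K,T,np.array([X,Y-.018,z]))[0],proj(K,T,np.array([X,Y+.018,z]))[0])
  u,v=proj(K,T,np.array([X,Y,.14])).astype(int)
  for r in range(v-28,v+32,5): print(r,"".join("#" if x<45 else ("." if x<150 else "w") for x in g[r,max(u-40,0):u+40]), u-40)
  p=np.array([X-.068,Y+.003,0]); f=proj(K,T,p+[0,0,.094]);b=proj(K,T,p+[0,0,.08]); f0=f.astype(int)
  print("tab fwd/back row",f[1],b[1],[int(x) for x in g[f0[1]-10:f0[1]+10,f0[0]]],f0[1]-10)
E
```

```text
time: 44.9
eef_pos: [0.575, -0.0741, 0.1233]
tcp_rot: [-0.001, 1.0, -0.0, 0.001]
contact_force: [1.0, -0.3, 0.3]
opening: -0.0
time: 45.9
eef_pos: [0.5747, -0.074, 0.0989]
tcp_rot: [-0.001, 1.0, -0.0, 0.001]
contact_force: [-2.4, 0.8, 8.5]
opening: -0.003
time: 46.8
eef_pos: [0.5975, -0.0386, 0.2745]
tcp_rot: [-0.001, 1.0, 0.0, -0.002]
contact_force: [0.1, -0.0, -1.0]
opening: 0.548
[ 0.5973 -0.0387  0.274 ]
port2 0.14 [281.8036 233.787 ] far [282.5206 249.9524] sides 263.71039328589256 299.8938952761105
port2 0.154 [279.9377 240.0945] far [280.728  256.9115] sides 260.9500155444097 298.92205360993194
205 .....ww..###########..ww...wwwwwwwwwwwwwwwwwwwwwwwwwwww.wwww........w..###...... 241
210 .......ww..#######..wwwwwwwwwwwwww.....##########.......wwwwwwww......w......... 241
215 w......www.###......wwwwwwww..##########################...wwwwwwww...www....... 241
220 ww......ww.........wwwwwww..###############################....wwwwww.www....... 241
225 ww...www.wwwwwwwwwwwwwww.###################################.wwwwwwwwww......... 241
230 w..wwwwwwwww..www...www..#################
[... 1447 characters left out ...]
.ww.w 169
233 wwwwww..............www.######################################.wwwwwwwww.w..ww.w 169
238 wwwwww.......wwwwwwwwwwwww.###############################..wwwwwwwwww.....wwwww 169
243 wwwwwwww..wwwwwww...............#####################.wwww.......wwwwwwww....... 169
248 w......ww...............................................ww.wwwww...w..www...wwww 169
253 ..www....................................................wwwwwwwwwwwwwwwww...www 169
258 .........................................................w............wwwwwwwwww 169
tab fwd/back row 155.73599366662734 153.65704080357577 [111, 111, 110, 111, 111, 112, 111, 110, 111, 110, 93, 141, 170, 178, 177, 89, 69, 148, 205, 210] 145
```

Both caps read home and both sleeves forward. I take one last look over the tray and dispenser, from the pose of the first overview.

```bash
python3 - <<'E'
from h import *
print(to(.44,.2,.34,0))
E
python3 -m inch '[[0.1,[0,0,-3],0],[0.1,[15.7,23.9,-6.5],0],[0.1,[15.7,23.9,-6.5],0],[0.1,[15.7,23.9,-6.5],0],[0.1,[15.7,23.9,-6.5],0],[0.1,[15.7,23.9,-6.5],0],[0.1,[15.7,23.9,-6.5],0],[0.1,[15.7,23.9,-6.5],0],[0.1,[15.7,23.9,-6.5],0],[0.1,[15.7,23.9,-6.5],0],[0.1,[15.7,23.9,-6.5],0]]'
python3 -c 'from h import *
im=grab("wrist","f1")[0];cv2.imwrite("pics/f1c.png",cv2.resize(im[60:310,40:440],None,fx=2,fy=2))'
```

```text
([15.72, 23.91, -6.5], 0.002)
time: 47.95
eef_pos: [0.4416, 0.1988, 0.3408]
tcp_rot: [-0.0, 1.0, -0.0, -0.001]
contact_force: [-0.6, 0.6, 0.4]
opening: 0.555
```

View pics/f1c.png

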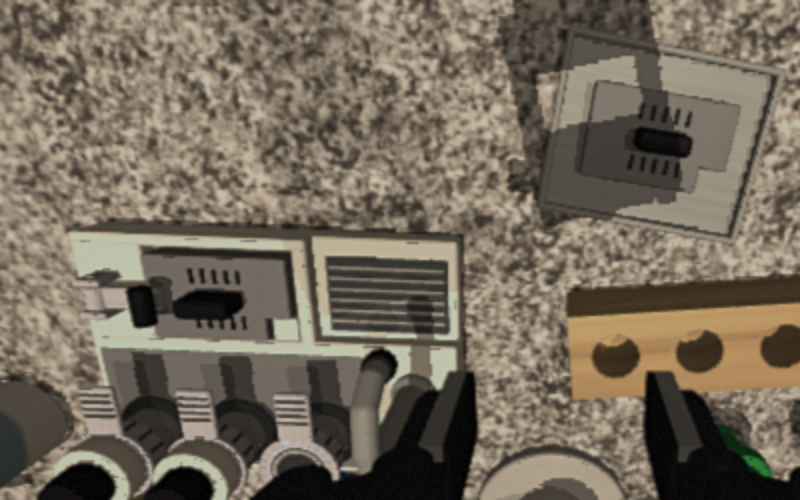

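The picture shows the used cassette flat in the tray at (660,140), the fresh one in the pocket under the lowered lever (bar at (142,305)), canisters in the middle and right couplers at (95,480) and (200,475), and an empty carrier.

```bash
python3 -c 'from h import *
print(ctrl.sign_off())'
```

```text
the job is handed in; nothing more can be done
None
```

The dispenser is ready and the job is handed in at about 48 s of the 210 s allowed:
- **Cassettes and lever:** I raised the lever, laid the used cassette flat on the tray, and seated the fresh one with its notch to the post. I then pushed the lever down with about 30 N.
- **Canisters:** Only two were in the carrier. They are coupled in the middle and right couplers, and the left one is still empty.

**Last checks:**
- **Fresh cassette and lever:** The lever bar was back at its starting position to within 1 mm. I judged the fresh cassette home from its insertion depth and the pictures; it sits about 1 mm off to the left (+y) of where the used one was.
- **Canisters:** Both cap edges fit the home height (0.140 m for the cap top) and not the on-catches height (0.154 m), but read about 2 px beyond home. Both sleeve tabs read fully forward.
- **Tray and carrier:** The used cassette lies flat inside the tray, and the carrier is empty.
- **Not checked:** I did not re-measure the mug, tin and shaker at the end; I never reached for them, and no knock on either cassette showed.

**Disagreements:** My first position estimates for the couplers differed by up to 7 mm between views. I settled them with views centred on the couplers, and both canisters then went in without resistance.

I viewed 18 pictures, 4 over the budget of 14. I also confirmed which canisters to take from the overview and the close checks before each grasp, not from a separate enlarged crop.

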